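# Weigh the sample jar on the two-pan balance

### The arm

A 6-joint arm with a two-finger parallel gripper is mounted at the origin on a cart in front of the work surface, level with it; the furniture and walls round the work are solid. World frame = base frame: x ahead of the robot, y to its left, z up, the work surface at z = 0. Lengths are in m, angles in degrees, forces in N, time in s.
With the tool pointing down it reaches from about 0.4 to 0.825 m from the base axis. Payload 7 kg.
Tool frame: the origin (TCP) lies on the mounting face of the last link; the fingertips stand 178 mm ahead of it and the grasp point (between the pads) lies 159 mm ahead of it (ctrl.tip_extent is the distance from the TCP to the fingertips, in m); z points along the fingers, y is the direction in which the jaws open and shut (so a half turn about z gives the same grasp; the last joint's range is limited). The gripper opens to 88 mm and grips with 3 to 60 N. Pads are 19 mm wide; open, the fingers measure 130 mm over their backs; the gripper's body (78 mm by 193 mm) begins 47 mm behind the grasp point.
Start: joints at [90.705, 20.546, 0.682, 0, -70.136, -16.507], TCP at [0.184, 0.649, 0.405] pointing down, gripper open.
Joint ranges: [-176.03, 176.03], [-82.01, 121.73], [-58.28, 71.71], [-173.87, 95.51], [-174.79, -0.11], [-173.66, 173.66]. Speed limits (degrees/s): [136.94, 136.94, 172.46, 180, 180, 180].

### API

Orientations are given as [roll, pitch, yaw] about the fixed x, y, z axes, in that order (R = Rz(yaw) Ry(pitch) Rx(roll)).
In Python, from plant import ctrl gives the robot as it stands. The module is installed in compiled form; this text tells all that it offers.
- The arm moves only by the tool carry_out, never from a script. Its argument "moves" is text: rows parted by semicolons, each of 7 numbers parted by spaces: the finger opening in m, from 0 to 0.0876, then the shift along the tool's x, y, z in m, then the turn, a rotation vector about the tool's x, y, z in rad. A call has 1 to 20 rows; each row is the pose to reach, as a shift and turn from the pose commanded when the call began, along the tool's axes at that moment; what a row does not reach only later rows make up. A row lasts 1/10 s, in which the tool goes at most 50 mm and 8.59 degrees, less where a joint would pass 70% of its speed; a pose out of reach is approached as far as the arm can. A call with a gripper value outside its range is refused whole. The fingers move at their own pace and stop on an object; the grip force is fixed at half the most. Time passes only in rows, so rows that repeat a pose let the fingers close. It gives the time, the measured TCP pose, the force and the opening at its end, in the units of the state.
- ctrl.get_obs(): the state, without advancing time (a new reading comes with each control period).
- ctrl.snapshot(name): name is "scene" or "top" or "wrist"; returns a dict with "image" (480x640x3 uint8, red, green, blue), "K" (3x3 intrinsics, pixels), "R" (3x3) and "t" (3): a world point X has camera coordinates R X + t. Camera axes: x right, y down, z forward; pixel columns grow to the right and rows downward; lengths in m; the calibration is good to about 2 mm. A picture is of the moment at which its call begins. There is no depth.
- ctrl.close_job(): hands the job in, once; it reports no verdict.
Trained networks look in a picture, given as the dict that the camera call returned (one of the last four; its "shot" number tells which), for a name from the list of things; names that differ only in an ending like _2 or _b are one class to them, and where a whole thing is asked for, a point or a joint stands for the part that bears it (a point fixed in the world has none). Each returns a list of dicts, best first, with "confidence" (0 to 1); they miss things now and then, are a little off and sometimes report something else, mostly with a low value. They report only what shows in the picture. A call takes as long as a camera call. They do not tell look-alikes from the thing itself.
- ctrl.recognise(picture, label): "extent" ([left, top, right, bottom] in pixels, round what is visible of it).
- ctrl.trace(picture, label): "region" (480x640 bool, what is visible of it) and "extent" ([left, top, right, bottom] in pixels, round what is visible of it).
- ctrl.mark_of(picture, label): "at" ([row, column] in pixels: a listed point, or the origin of a listed thing).
The state is a dict: "clock": time; "joint_pos": joint angles; "qvel": joint speeds; "tau": joint torques, N m; "tool_pos": TCP position; "orientation": TCP orientation; "force": force on the tool from outside, world axes, zero at the start; "moment": the same for the moment, N m; "opening": finger opening in m.
Only numpy, scipy, OpenCV 4.12 (cv2) and the standard library are available. Lean on these libraries where they do the work, as an engineer would, in place of code of your own. Each camera call takes 0.05 s, during which the arm holds its last target.

### The job

Weigh the closed sample jar that stands on the left pan of the two-pan balance. Draw the transit pin out of the sloping boss at the front so that the beam is free, and hang the pin upright in the notch of the plate at the right-hand end of the balance, with its collar resting on the plate; then set weights from the tray gently on the right pan and slide the poise along its bar until the beam comes to rest level, with the needle on the middle mark. Leave the jar where it stands, keep the weights you do not need standing in the tray, and do not disturb the other things on the worktop.

Things in the scene. Friction and masses are not known exactly. Their poses are not given: they have to be found in the camera images.
- balance: Two-pan bench balance, grey cast metal, fixed, 290 mm wide (own y). Origin on the worktop under the fulcrum; x away from the robot (turned up to 11 degrees), y left, z up. Steel pans at x = 0, y = +120 (left, with the jar) and -120 mm (right, empty) stay horizontal and go up and down with the beam. A 68 mm needle plays before a small white scale behind the fulcrum, top at z = 151 mm.
- beam (a joint): Beam angle, rad: 0 = level, positive = right pan low, negative = left pan low. Stops at +-0.16 (pans 19 mm above or below level). Damped, settles in about 1 s. Reads 0.0034 rad per gram of unbalance (right load + poise - left load), so it is off the scale beyond about 48 g. While the pin is in, it is held within about 0.05 of 0.
- poise (a joint): Place of the poise along its bar, m: 0 at the left end, 0.12 at the right end (the balance's -y). It adds 0 g to the right load at 0 and 50 g at 0.12 (1 g per 2.4 mm), and stays where it is left (friction 0.6 N).
- poise_tab (a point): 32 mm up the poise's thumb tab: grasp here. Brass block 20x18x20 mm riding on a bar of the beam that runs along the balance's y at x = -85, z = 75 mm. The tab leans 25 degrees towards the robot (balance's -x), 14 mm wide along the bar, 10 mm thick; it ends 18 mm above this point, the block's top is about 20 mm below it, along the tab. Level, it is at x = -99, z = 107 mm. Pinch the 14 mm, tool leaning alike.
- pin_knob (a point): Middle of the transit pin's knob (dark steel, 14 mm diameter, 38 mm long). z axis along the pin towards the knob's end, 18 mm away; the other way the collar (18 mm diameter, 4 thick, underside 24 mm off), then the 8 mm shank, 50 mm long. Loose, 40 g. At the start in the boss, leaning 28 degrees towards the robot (balance's -x); draw it 50 mm along its axis, up to about 10 N of friction.
- pin_collar (a point): Centre of the underside of the pin's collar, 24 mm from the middle of the knob, towards the tip; z axis as pin_knob.
- boss (a point): Mouth of the bore in the inclined boss (26 x 26 mm block) at the front of the balance, where the pin's collar rests at the start.
- notch (a point): Seat of the parking notch: place of the parked pin's axis, on top of a horizontal steel plate 6 mm thick, 66 mm above the worktop, at the right-hand end of the balance. Notch 11 mm wide, open towards the robot (balance's -x), open end 24 mm before this point, closed end 6 mm behind. Parked, the pin hangs upright, shank in the notch, collar on the plate.
- pan_left_top (a point): Centre of the upper face of the left pan (93 mm across, rim 2.5 mm high).
- pan_right_top (a point): Centre of the upper face of the right pan (93 mm across, rim 2.5 mm high), 101 mm above the worktop when the beam is level.
- jar_centre (a point): Middle (half-way up) of the closed sample jar on the left pan: clear jar with a white lid, 47 mm across and 37 mm tall. It weighs something between 105 and 195 g.
- tray_floor (a point): Centre of the floor of the weights' tray, 4 mm above the worktop: a shallow fixed wooden tray, 176 mm (its x, away from the robot) by 75 mm (its y) outside, rim 6 mm wide and 7 mm above the floor.
- weight_50_centre (a point): Middle (half-way up) of the 50 g weight: plain steel cylinder 18 mm in diameter, 35 mm tall in all, of which the lower 23 mm are the cylinder, with a narrower grip knob on top. Stands upright in the tray at the start; the three weights differ only in size and their order changes.
- weight_100_centre (a point): Middle (half-way up) of the 100 g weight: plain steel cylinder 22 mm in diameter, 43 mm tall in all, of which the lower 30 mm are the cylinder, with a narrower grip knob on top. Stands upright in the tray at the start; the three weights differ only in size and their order changes.
- weight_200_centre (a point): Middle (half-way up) of the 200 g weight: plain steel cylinder 28 mm in diameter, 53 mm tall in all, of which the lower 38 mm are the cylinder, with a narrower grip knob on top. Stands upright in the tray at the start; the three weights differ only in size and their order changes.
- dropper_white: Bystander, to be left alone: white dropper bottle with a pointed green cap.
- petri_one: Bystander, to be left alone: closed round culture dish.
- forceps: Bystander, to be left alone: steel forceps.
- jar_poly: Bystander, to be left alone: small closed clear jar.
- box_blades: Bystander, to be left alone: small flat white cardboard box.
- pen_blue: Bystander, to be left alone: ball pen.
Things that resemble listed ones, but are neither listed nor needed, are in the scene too. Leave any black look-alike of the part that bears tray_floor alone.

How it is judged:
By the outcome, as a careful person would: the job done as asked, in the order asked, and still so for the second after the job is handed in, with the robot touching nothing.
It also fails if it takes over 72 s, if anything falls off the work surface, if the arm or the gripper's body presses on something with over 40 N, if the wrist force passes 120 N, or if a joint passes its speed limit or range.

## Working session

There is one attempt and no reset: what is moved stays moved. The work goes in short steps, Python scripts to look and compute and a tool call to move; the robot and the scene stay as the last step left them, time stands still between calls to the robot, and variables do not carry over. Pictures are saved under pics/ and viewed, and the job is handed in when it is done.

Besides the shell and the picture viewer there is one more tool, called after "Request:" as name(argument=value, ...), one argument or row to a line, values as JSON. carry_out: Moves the arm, as the interface text tells. Its arguments: {"type":"object","properties":{"moves":{"type":"string"}},"required":["moves"]}

```bash
mkdir -p pics
cat > h.py <<'E'
import numpy as np,cv2
from plant import ctrl
from scipy.spatial.transform import Rotation as Ro
def snap(n,f=None):
    p=ctrl.snapshot(n)
    if f: cv2.imwrite('pics/%s.png'%f,p['image'][:,:,::-1])
    return p
def ray(p,rc):
    r,c=rc
    d=np.linalg.inv(p['K'])@np.array([c,r,1.]); d=p['R'].T@d; o=-p['R'].T@p['t']
    return o,d/np.linalg.norm(d)
def atz(p,rc,z):
    o,d=ray(p,rc); return o+d*(z-o[2])/d[2]
def tri(l):
    A=0;b=0
    for p,rc in l:
        o,d=ray(p,rc); P=np.eye(3)-np.outer(d,d); A=A+P; b=b+P@o
    X=np.linalg.solve(A,b); 
    return X,[np.linalg.norm(np.cross(X-ray(p,rc)[0],ray(p,rc)[1])) for p,rc in l]
def proj(p,X):
    c=p['R']@np.asarray(X)+p['t']; u=p['K']@c; return u[1]/u[2],u[0]/u[2]
E
python3 - <<'E'
from h import *
np.set_printoptions(precision=4,suppress=True)
print(ctrl.get_obs(), ctrl.tip_extent)
P={n:snap(n,n+'0') for n in('scene','top','wrist')}
for n in P: print(n,P[n]['R'].tolist(),P[n]['t'],P[n]['K'][0])
for l in 'balance poise_tab pin_knob pin_collar boss notch pan_left_top pan_right_top jar_centre tray_floor weight_50_centre weight_100_centre weight_200_centre'.split():
    s=[]
    for n in P:
        m=ctrl.mark_of(P[n],l)[:2]
        print(l,n,[(np.round(a['at'],1).tolist(),round(a['confidence'],2)) for a in m])
        if m and n!='wrist': s.append((P[n],m[0]['at']))
    if len(s)>1: print('   ',tri(s))
E
```

```text
{'clock': 0.0, 'joint_pos': array([ 90.704 ,  20.5904,   0.633 ,  -0.0208, -70.1379, -16.5063]), 'qvel': array([-0.0016,  0.0638, -0.0226, -0.0794, -0.0041,  0.0572]), 'tau': array([  0.002 , -58.2716,  29.3054,   6.9975,   0.0068,  -0.0002]), 'tool_pos': array([0.1838, 0.6493, 0.4037]), 'orientation': array([179.9031,  -0.0083, -15.8094]), 'force': array([-0.5585,  0.2179,  0.1502]), 'moment': array([-0.0322,  0.0163,  0.0588]), 'opening': 0.0875702010241498} 0.1781
scene [[-0.998004818805729, -0.06118581194198931, -0.015578127536497857], [-0.030577259655172547, 0.684252383283393, -0.7286039439661146], [0.0552395947896437, -0.7266739106284168, -0.6847580702550937]] [0.5651 0.1762 1.3051] [481.8247   0.     322.0981]
top [[0.018518311071851777, -0.9997397351686216, -0.013324191533469226], [-0.99702493027901, -0.017467457326766498, -0.0750744719373557], [0.07482219294555156, 0.014674803559572278, -0.9970889075620621]] [-0.1128  0.5449  1.6624] [484.5048   0.     313.2783]
wrist [[-0.2725523960337777, -0.9621378161666454, 0.0024523699404562383], [-0.9289839554587404, 0.2638223003676254
[... 2222 characters left out ...]
2837,  0.0081]), [np.float64(0.010630908491721476), np.float64(0.01063090849172157)])
weight_50_centre scene [([219.0, 318.1], 0.59)]
weight_50_centre top [([223.0, 359.8], 0.41)]
weight_50_centre wrist []
    (array([ 0.5994, -0.2629,  0.0273]), [np.float64(0.004948738058463906), np.float64(0.0049487380584638885)])
weight_100_centre scene [([216.1, 331.0], 0.44), ([309.1, 269.4], 0.38)]
weight_100_centre top [([204.9, 308.7], 0.44), ([243.8, 369.0], 0.35)]
weight_100_centre wrist []
    (array([ 0.5912, -0.0862,  0.2058]), [np.float64(0.046961476106256755), np.float64(0.046961476106257054)])
weight_200_centre scene [([208.7, 352.6], 0.41)]
weight_200_centre top []
weight_200_centre wrist []
```

View pics/scene0.png

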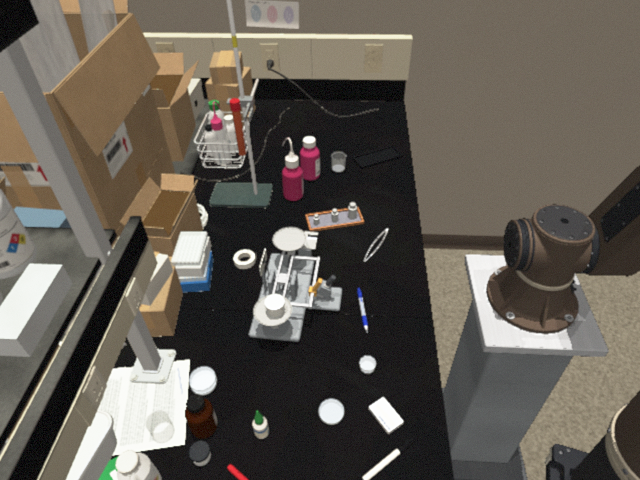

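View pics/top0.png

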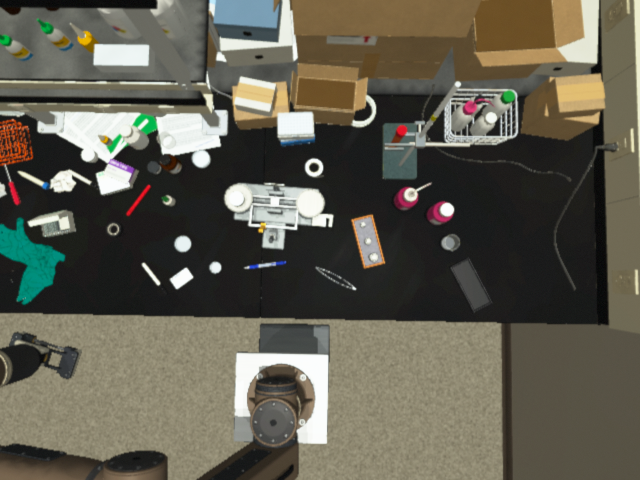

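Run:
```python
import cv2
a=cv2.imread('pics/scene0.png');cv2.imwrite('pics/s0c.png',cv2.resize(a[180:340,230:410],None,fx=4,fy=3.7,interpolation=cv2.INTER_CUBIC)[:600])
a=cv2.imread('pics/top0.png');cv2.imwrite('pics/t0c.png',cv2.resize(a[160:300,200:400],None,fx=4,fy=4,interpolation=cv2.INTER_CUBIC))
```

```text
(no output)
```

View pics/s0c.png

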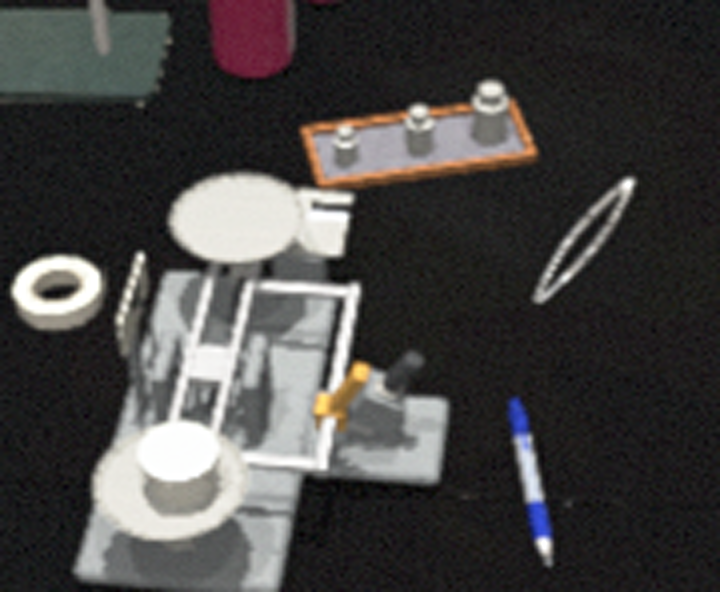

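View pics/t0c.png

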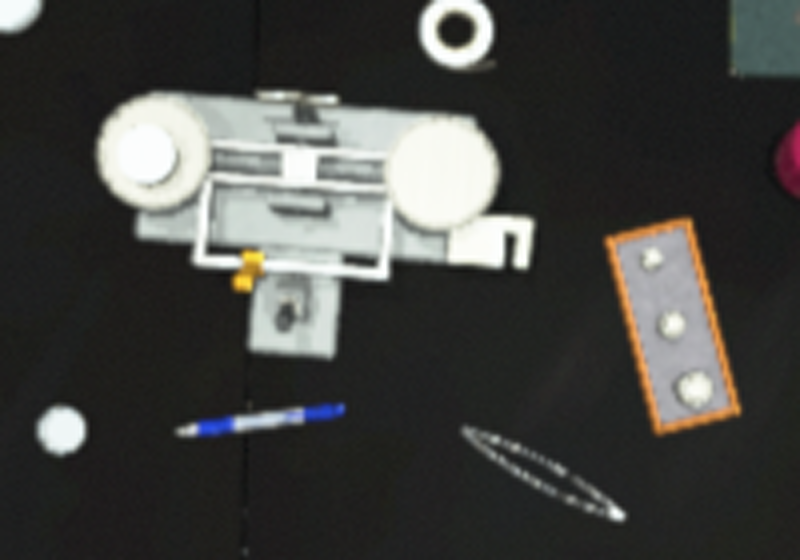

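The scene shows the balance at about (283,292) px, with its gold poise tab at (319,283) and the dark pin knob at (330,274). The orange tray with three weights is at about (335,218), and its black look-alike lies farther off. I'll take a closer view with the wrist camera.

```bash
cat >> h.py <<'E'
np.set_printoptions(precision=4,suppress=True)
def pose():
    o=ctrl.get_obs(); return o['tool_pos'],Ro.from_euler('xyz',o['orientation'],degrees=True).as_matrix()
def delta(p1,R1,p0=None,R0=None):
    if p0 is None: p0,R0=pose()
    return R0.T@(np.asarray(p1)-p0), Ro.from_matrix(R0.T@R1).as_rotvec()
def down(yaw): return Ro.from_euler('xyz',[180,0,yaw],degrees=True).as_matrix()
# camera in tool
E
python3 - <<'E'
from h import *
p,R=pose(); w=snap('wrist')
c=-w['R'].T@w['t']; print('cam in tool',R.T@(c-p)); print('cam axes in tool (rows)',w['R']@R)
for yaw in (0,45,-135,-45):
    Rt=down(yaw); T=np.array([0.50,0.0,0.36]); print(yaw,delta(T,Rt))
E
```

```text
cam in tool [0.0695 0.0015 0.0193]
cam axes in tool (rows) [[-0.0001  1.     -0.001 ]
 [-0.9657 -0.0004 -0.2597]
 [-0.2597  0.0009  0.9657]]
0 (array([0.4811, 0.5388, 0.0447]), array([ 0.    , -0.    , -0.2757]))
45 (array([0.4811, 0.5388, 0.0447]), array([ 0.0001,  0.    , -1.0611]))
-135 (array([0.4811, 0.5388, 0.0447]), array([ 0.    , -0.0001,  2.0805]))
-45 (array([0.4811, 0.5388, 0.0447]), array([ 0.    , -0.    ,  0.5097]))
```

View pics/wrist0.png

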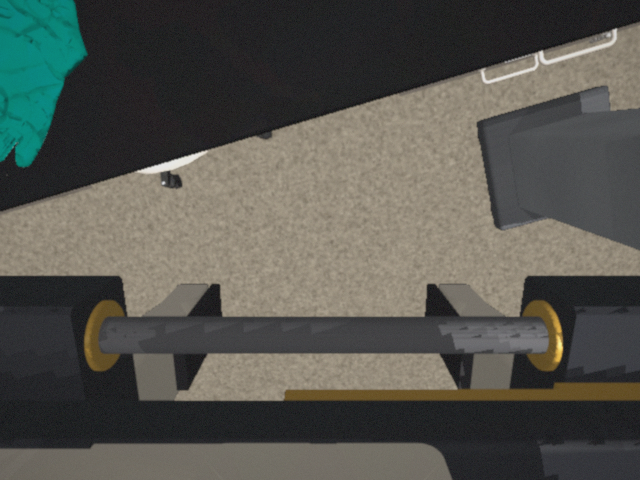

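Request:
carry_out(
  moves="0.0876 0.502 0.615 -0.016 0 0 -0.276;0.0876 0.502 0.615 -0.016 0 0 -0.276;0.0876 0.502 0.615 -0.016 0 0 -0.276;0.0876 0.502 0.615 -0.016 0 0 -0.276;0.0876 0.502 0.615 -0.016 0 0 -0.276;0.0876 0.502 0.615 -0.016 0 0 -0.276;0.0876 0.502 0.615 -0.016 0 0 -0.276;0.0876 0.502 0.615 -0.016 0 0 -0.276;0.0876 0.502 0.615 -0.016 0 0 -0.276;0.0876 0.502 0.615 -0.016 0 0 -0.276;0.0876 0.502 0.615 -0.016 0 0 -0.276;0.0876 0.502 0.615 -0.016 0 0 -0.276;0.0876 0.502 0.615 -0.016 0 0 -0.276;0.0876 0.502 0.615 -0.016 0 0 -0.276;0.0876 0.502 0.615 -0.016 0 0 -0.276;0.0876 0.502 0.615 -0.016 0 0 -0.276;0.0876 0.502 0.615 -0.016 0 0 -0.276;0.0876 0.502 0.615 -0.016 0 0 -0.276",
)

```text
clock: 3.95
tool_pos: [0.4994, -0.0802, 0.4203]
orientation: [180.0, 0.0, -0.2]
force: [-0.7, 0.3, 0.2]
opening: 0.0875
```

Run:
```python
from h import *
import pickle
p,R=pose();print(p,ctrl.get_obs()['orientation'],ctrl.get_obs()['joint_pos'])
w=snap('wrist','w1'); pickle.dump(w,open('w1.pkl','wb'))
for l in 'poise_tab pin_knob pin_collar boss notch pan_left_top pan_right_top jar_centre tray_floor weight_50_centre weight_100_centre weight_200_centre'.split():
    m=ctrl.mark_of(w,l)[:3]
    print(l,[(np.round(a['at'],1).tolist(),round(a['confidence'],2)) for a in m])
```

```text
[ 0.4994 -0.0802  0.4203] [179.9965   0.044   -0.168 ] [ 13.1595   3.859  -18.8246  -0.0073 -67.36    76.6754]
poise_tab [([137.3, 112.1], 0.61)]
pin_knob [([173.9, 169.4], 0.95)]
pin_collar [([158.4, 181.2], 0.8), ([158.5, 179.3], 0.46)]
boss [([157.3, 181.8], 0.89)]
notch [([80.3, 409.0], 0.8), ([222.4, 561.7], 0.43)]
pan_left_top []
pan_right_top []
jar_centre []
tray_floor [([160.5, 540.7], 0.94)]
weight_50_centre [([96.3, 534.1], 0.56)]
weight_100_centre [([164.0, 543.3], 0.62)]
weight_200_centre [([220.5, 562.2], 0.7)]
```

View pics/w1.png

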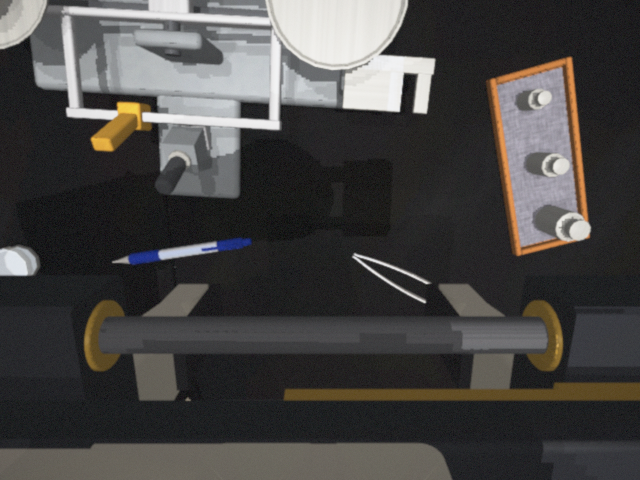

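The wrist view shows the pin knob at about (172,172) px, the collar at (179,158) and the poise tab at (115,132). The notch seat is near (409,80), and the three weights are at (540,97), (555,163) and (570,228). Next I'll work out their positions.

Run:
```python
from h import *
import pickle
a=cv2.imread('pics/w1.png')
cv2.imwrite('pics/w1c.png',cv2.resize(a[60:210,60:260],None,fx=4,fy=4,interpolation=cv2.INTER_CUBIC))
cv2.imwrite('pics/w1n.png',cv2.resize(a[30:130,330:450],None,fx=6,fy=6,interpolation=cv2.INTER_CUBIC))
w=pickle.load(open('w1.pkl','rb'))
s,t=snap('scene'),snap('top')
b1,b2=atz(w,(113,68),.075),atz(w,(125,279),.075)
d=b1-b2; print('bar ends',b1,b2,'len',np.linalg.norm(d),'yaw',np.degrees(np.arctan2(-d[0],d[1])))
print('boss tri',tri([(s,(283.6,326.8)),(t,(237.2,271.6)),(w,(157.3,181.8))]))
print('boss w,t',tri([(t,(237.2,271.6)),(w,(157.3,181.8))]))
print('boss w,s',tri([(s,(283.6,326.8)),(w,(157.3,181.8))]))
print('notch',tri([(s,(236.3,309.3)),(t,(221.1,326.7)),(w,(80.3,409))]),atz(w,(80.3,409),.066))
for z in(.06,.07): print('boss z',z,atz(w,(157.3,181.8),z),atz(s,(283.6,326.8),z))
for z in(.085,.09,.095): print('knob',z,atz(w,(173.9,169.4),z))
print('tab',atz(w,(137.3,112.1),.107),tri([(s,(281.5,316)),(t,(233,260.7)),(w,(137.3,112.1))]))
for n,rc,z in((50,(96.3,534.1),.0215),(100,(164,543.3),.0255),(200,(220.5,562.2),.0305)): print(n,atz(w,rc,z))
print('tray',atz(w,(160.5,540.7),.004))
# pan edges: bottom
print('panR',tri([(s,(238.8,290.7)),(t,(202.9,311.9))]))
# cross-view knob tops
for n,rc,z in((50,(97,541),.039),(100,(165,559),.047),(200,(228,574),.057)): print('top',n,atz(w,rc,z))
```

```text
bar ends [0.5865 0.1171 0.075 ] [ 0.577  -0.0474  0.075 ] len 0.16484603026310363 yaw -3.300611478470985
boss tri (array([0.5498, 0.0358, 0.0661]), [np.float64(0.0011816858417144386), np.float64(0.0033899714934750936), np.float64(0.0023839062547952924)])
boss w,t (array([0.5496, 0.0399, 0.0485]), [np.float64(0.0016245751603967966), np.float64(0.00162457516039679)])
boss w,s (array([0.5513, 0.0346, 0.0659]), [np.float64(0.0005894672522461412), np.float64(0.0005894672522459428)])
notch (array([ 0.6095, -0.1494,  0.0598]), [np.float64(0.00233518548134645), np.float64(0.004360327953325578), np.float64(0.0025527236779131516)]) [ 0.6107 -0.1499  0.066 ]
boss z 0.06 [0.5516 0.0367 0.06  ] [0.551  0.0295 0.06  ]
boss z 0.07 [0.5521 0.0332 0.07  ] [0.5505 0.0381 0.07  ]
knob 0.085 [0.5401 0.039  0.085 ]
knob 0.09 [0.5405 0.0371 0.09  ]
knob 0.095 [0.541  0.0352 0.095 ]
tab [0.5681 0.0689 0.107 ] (array([0.5668, 0.0682, 0.1101]), [np.float64(0.008946434071408087), np.float64(0.010221408908054695), np.float64(0.0014901372530371575)])
50 [ 0.6025 -0.2725  0.0215]
100 [ 0.5427 -0.2871  0.0255]
200 [ 0.49   -0.3099  0.0305]
tray [ 0.5446 -0.2958  0.004 ]
panR (array([ 0.6599, -0.0973,  0.0976]), [np.float64(0.0013409931756570845), np.float64(0.001340993175657045)])
top 50 [ 0.6003 -0.2697  0.039 ]
top 100 [ 0.5433 -0.2893  0.047 ]
top 200 [ 0.4888 -0.3051  0.057 ]
```

View pics/w1c.png

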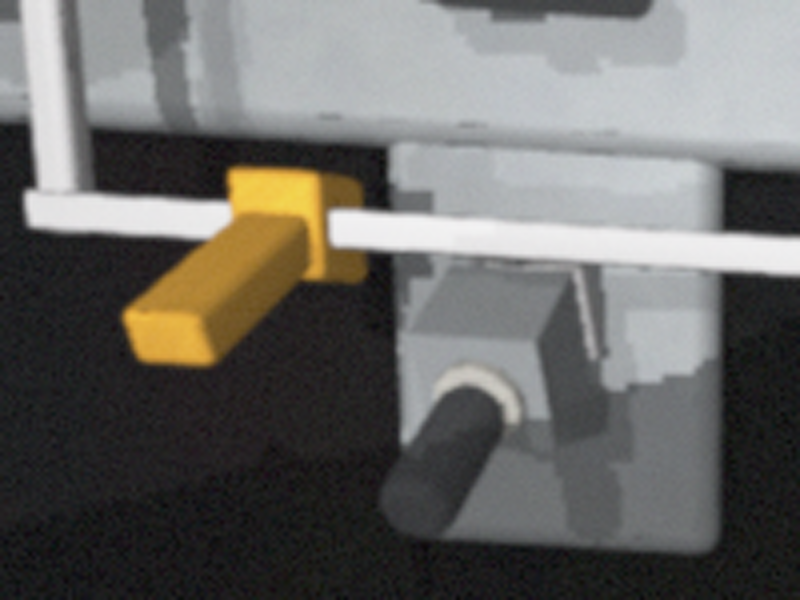

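View pics/w1n.png

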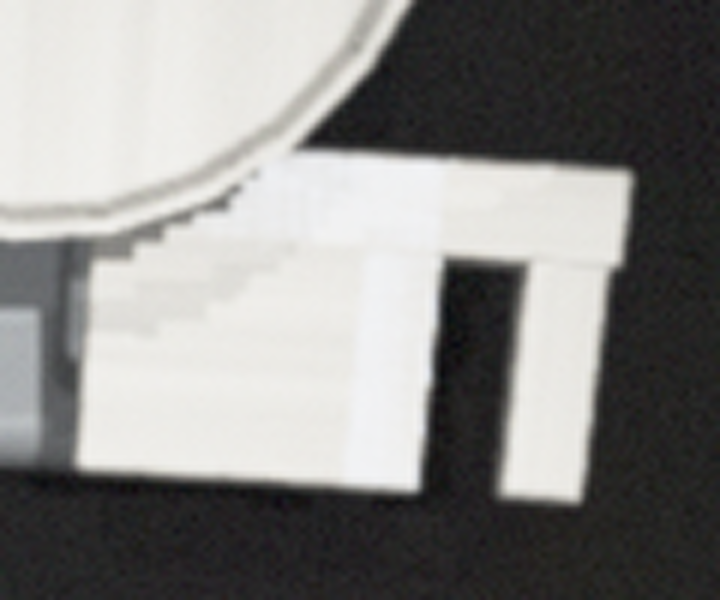

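```bash
cat >> h.py <<'E'
TH=np.radians(-3.3); RB=Ro.from_euler('z',TH).as_matrix(); OB=np.array([.6667,.030,0])
def own(X): return RB.T@(np.asarray(X)-OB)
def wld(X): return OB+RB@np.asarray(X)
def Rt(psi,tilt=0): return RB@Ro.from_euler('y',-tilt,degrees=True).as_matrix()@down(psi)
def tcp(g,R): return np.asarray(g)-.159*R[:,2]
E
python3 - <<'E'
from h import *
import pickle
w=pickle.load(open('w1.pkl','rb'))
q=lambda r,c:atz(w,(r,c),.066)
A,B,C,D=q(73,404.2),q(73.7,417.5),q(111.7,400),q(112.8,413)
print('notch own',own(A),own(B),own(C),own(D)); 
e=q(30+470/6,330+80/6)-q(30+490/6,330+420/6); print('yaw plate',np.degrees(np.arctan2(-e[0],e[1])))
print('panR own',own([.6599,-.0973,.0976]),'jar',own([.6694,.1584,.13]))
K=np.array([.540,.0375,.0875]); R=Rt(45,28); ax=-R[:,2]
print('ax',ax)
for d in (.074,.004): print(d,tcp(K+d*ax,R),delta(tcp(K+d*ax,R),R))
E
```

```text
notch own [-0.0405 -0.1785  0.066 ] [-0.0404 -0.189   0.066 ] [-0.0694 -0.1783  0.066 ] [-0.0697 -0.1888  0.066 ]
yaw plate -3.364005706958736
panR own [ 0.0005 -0.1275  0.0976] jar [-0.0047  0.1283  0.13  ]
ax [-0.4687  0.027   0.8829]
0.074 [0.4308 0.0438 0.2932] (array([-0.0685, -0.1227,  0.1274]), array([-0.2044,  0.4557, -0.7127]))
0.004 [0.4636 0.0419 0.2314] (array([-0.0357, -0.1208,  0.1892]), array([-0.2044,  0.4557, -0.7127]))
```

Request:
carry_out(
  moves="0.032 -0.0685 -0.1227 0.1274 -0.2044 0.4557 -0.7127;0.032 -0.0685 -0.1227 0.1274 -0.2044 0.4557 -0.7127;0.032 -0.0685 -0.1227 0.1274 -0.2044 0.4557 -0.7127;0.032 -0.0685 -0.1227 0.1274 -0.2044 0.4557 -0.7127;0.032 -0.0685 -0.1227 0.1274 -0.2044 0.4557 -0.7127;0.032 -0.0685 -0.1227 0.1274 -0.2044 0.4557 -0.7127;0.032 -0.0685 -0.1227 0.1274 -0.2044 0.4557 -0.7127;0.032 -0.0685 -0.1227 0.1274 -0.2044 0.4557 -0.7127;0.032 -0.0685 -0.1227 0.1274 -0.2044 0.4557 -0.7127;0.032 -0.0685 -0.1227 0.1274 -0.2044 0.4557 -0.7127",
)

```text
clock: 5.7
tool_pos: [0.4503, 0.0415, 0.3198]
orientation: [161.5, -17.9, 44.6]
force: [0.6, -0.7, 0.1]
opening: 0.0323
```

Run:
```python
from h import *
import pickle
p,R=pose();print(p,ctrl.get_obs()['orientation'],ctrl.get_obs()['joint_pos'])
w=snap('wrist','w2'); s=snap('scene','s2');pickle.dump(w,open('w2.pkl','wb'))
cv2.imwrite('pics/s2c.png',cv2.resize(s['image'][200:340,230:430,::-1],None,fx=4,fy=4,interpolation=cv2.INTER_CUBIC))
Rg=Rt(45,28); K=np.array([.540,.0375,.0875])
print(p+.159*R[:,2], K-.074*Rg[:,2], delta(tcp(K-.004*Rg[:,2],Rg),Rg))
print(proj(w,K),proj(w,K-.018*Rg[:,2]))
print([(np.round(a['at'],1),a['confidence']) for a in ctrl.mark_of(w,'pin_knob')])
```

```text
[0.4503 0.0415 0.3198] [161.5236 -17.9456  44.6083] [ 28.7237  -3.6515 -58.2463  45.2385 -18.4599  61.7737]
[0.5187 0.0383 0.1763] [0.5053 0.0395 0.1528] (array([-0.0183, -0.019 ,  0.0856]), array([-0.0335,  0.0267, -0.0007]))
(np.float64(275.0953955186766), np.float64(299.1853126795)) (np.float64(286.6186129866391), np.float64(296.32355423624074))
[(array([275.1, 298.5]), 0.65)]
```

View pics/w2.png

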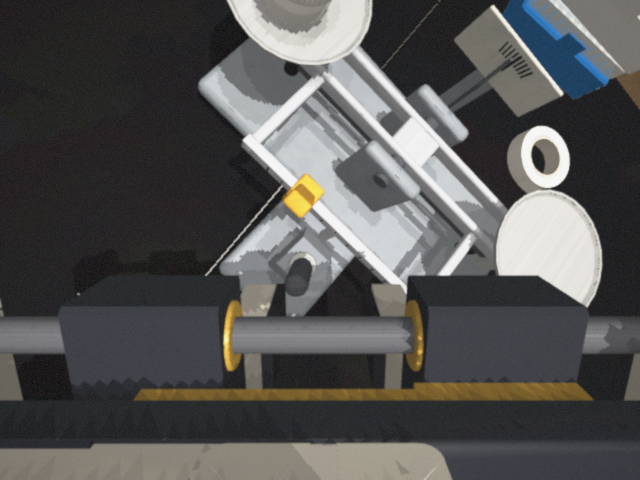

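View pics/s2c.png

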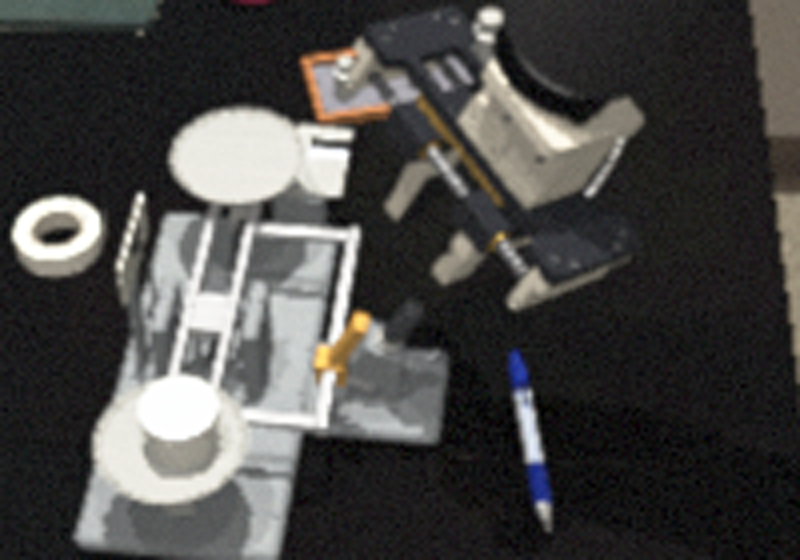

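The predicted knob position projects to (275,299) px and the network puts it at (275,298.5), so the two agree. Joint 3 is at its limit, though. I'll fit a kinematic model so I can check reach before going further.

```bash
cat > kin.py <<'E'
from h import *
from scipy.optimize import least_squares
D=[([90.704,20.5904,.633,-.0208,-70.1379,-16.5063],[.1838,.6493,.4037],[179.9031,-.0083,-15.8094]),
([13.1595,3.859,-18.8246,-.0073,-67.36,76.6754],[.4994,-.0802,.4203],[179.9965,.044,-.168]),
([28.7237,-3.6515,-58.2463,45.2385,-18.4599,61.7737],[.4503,.0415,.3198],[161.5236,-17.9456,44.6083])]
import os,json
if os.path.exists('more.json'): D+= [tuple(x) for x in json.load(open('more.json'))]
rz=lambda a:Ro.from_euler('z',a,degrees=True).as_matrix()
ry=lambda a:Ro.from_euler('y',a,degrees=True).as_matrix()
rx=lambda a:Ro.from_euler('x',a,degrees=True).as_matrix()
def Rfk(q,s4=1,s6=1):
    # forearm frame: x along forearm; j4 about x; j5 about y ; tool z along x of wrist
    # forearm pitch below horizontal = j2-j3 ; tool at j5=0 along forearm
    return rz(q[0])@ry(q[1]-q[2])@rx(s4*q[3])@ry(-q[4])@rx(s6*q[5])
def fk(q,par):
    h,L2,L3,a3,a1,s,d6,l=par
    j1,j2,j3=q[:3]; R=Rfk(q,*SG)
    e=np.radians(j3-j2);b=np.radians(j2)
    r=a1+L2*np.sin(b)+L3*np.cos(e)-a3*np.sin(e); z=h+L2*np.cos(b)+L3*np.sin(e)+a3*np.cos(e)
    wc=rz(j1)@np.array([r,s,z])
    return wc+d6*R[:,0], R
SG=(1,1)
# find signs & tool const
def toolR(R): return R
best=None
for s4 in(1,-1):
  for s6 in(1,-1):
    C=[Rfk(q,s4,s6).T@Ro.from_euler('xyz',o,degrees=True).as_matrix() for q,p,o in D]
    err=sum(np.linalg.norm(c-C[0]) for c in C)
    if best is None or err<best[0]: best=(err,s4,s6,C[0])
SG=best[1:3]; CT=best[3]
pri=np.array([.35,.35,.4,0.05,0.05,-.19,.1,0])
def res(par):
    o=[]
    for q,p,_ in D: o+=list((fk(q,par)[0]-p)/.0005)
    return np.r_[o,(par-pri)/np.array([.3,.3,.3,.1,.1,.1,.1,.001])]
sol=least_squares(res,pri); PAR=sol.x
LO=np.array([-176.03,-82.01,-58.28,-173.87,-174.79,-173.66]);HI=np.array([176.03,121.73,71.71,95.51,-.11,173.66])
def ik(p,R,q0):
    def f(q):
        P,RR=fk(q,PAR); return np.r_[(P-p)*100,Ro.from_matrix((RR@CT).T@R).as_rotvec()*20]
    r=least_squares(f,np.clip(q0,LO+.01,HI-.01),bounds=(LO,HI)); 
    P,RR=fk(r.x,PAR)
    return r.x,np.linalg.norm(P-p)*1000,np.degrees(np.linalg.norm(Ro.from_matrix((RR@CT).T@R).as_rotvec()))
E
python3 - <<'E'
from kin import *
print(best[0],SG,CT,PAR,[1000*(fk(q,PAR)[0]-p) for q,p,_ in D])
q0=D[2][0];K=np.array([.540,.0375,.0875])
for psi in (45,-135):
 for tilt in (28,24,20):
  Rg=Rt(psi,tilt); ax=-Rt(45,28)[:,2]
  for d in (.004,.054,.064):
    r=min((ik(tcp(K+d*ax,Rg),Rg,qq) for qq in (q0,[20,0,-50,0,-25,90],[20,0,-50,0,-25,-90],[20,0,-50,-90,-25,90])),key=lambda r:r[1]+r[2]); print(psi,tilt,d,r[0],r[1:])
E
```

```text
4.384177097852306e-06 (-1, -1) [[ 0.  0.  1.]
 [-1.  0.  0.]
 [-0. -1.  0.]] [-0.3865  0.6382  0.0972  0.1829  0.2669 -0.1913 -0.0467  0.    ] [array([-0.3766, -1.7626, -7.3393]), array([1.9449, 0.8998, 7.9083]), array([ 0.096 , -0.8956, -0.5669])]
45 28 0.004 [ 26.5677   0.4123 -58.28    79.7773 -15.3068  29.6345] (np.float64(76.10360203265063), np.float64(3.9660907491970496))
45 28 0.054 [ 28.8412  -3.2201 -58.28    60.7751 -17.6332  46.8783] (np.float64(42.14572515983986), np.float64(2.0128932767271173))
45 28 0.064 [ 29.3164  -3.9022 -58.28    57.8202 -18.2612  49.4578] (np.float64(35.066094882800506), np.float64(1.6440471741122282))
45 24 0.004 [ 26.2071   0.9506 -58.28    64.4138 -14.3578  44.6579] (np.float64(70.96943421419866), np.float64(3.485626717336315))
45 24 0.054 [ 28.4176  -2.6746 -58.28    47.8647 -17.749   59.416 ] (np.float64(37.207170994575115), np.float64(1.657747415139283))
45 24 0.064 [ 28.8793  -3.3556 -58.28    45.4892 -18.5203  61.4109] (np.float64(30.16480705321668), np.float64(1.3166663127250036))
45 20 0.004 [ 25.8419   1.5127 -58.28    48.4012 -14.4891  
[... 891 characters left out ...]

-135 24 0.054 [  28.4176   -2.6746  -58.28     47.8645  -17.749  -120.5838] (np.float64(37.20720880465574), np.float64(1.6577633577949433))
-135 24 0.064 [  28.8793   -3.3556  -58.28     45.4889  -18.5203 -118.5889] (np.float64(30.164852415884283), np.float64(1.3166666107348526))
-135 20 0.004 [  25.8419    1.5127  -58.28     48.4009  -14.4892 -119.6293] (np.float64(66.13000591528879), np.float64(3.037389629200402))
-135 20 0.054 [  27.9895   -2.1064  -58.28     35.8671  -18.6751 -108.9148] (np.float64(32.58264609922285), np.float64(1.3427958480130553))
-135 20 0.064 [  28.4378   -2.7865  -58.28     34.1466  -19.537  -107.5794] (np.float64(25.581986845766956), np.float64(1.030577839478954))
```

```bash
python3 - <<'E'
import re
t=open('kin.py').read()
t=t.replace("wc=rz(j1)@np.array([r,s,z])\n    return wc+d6*R[:,0], R","wc=rz(j1)@np.array([r,l,z])+rz(j1)@ry(j2-j3)@rx(SG[0]*q[3])@np.array([0,s,0])\n    return wc+d6*R[:,0], R")
open('kin.py','w').write(t)
E
cat > t.py <<'E'
from kin import *
print(PAR,[1000*(fk(q,PAR)[0]-p) for q,p,_ in D])
q0=D[2][0];K=np.array([.540,.0375,.0875])
for psi in (45,):
 for tilt in (28,24,20):
  Rg=Rt(psi,tilt); ax=-Rt(45,28)[:,2]
  for d in (.004,.034,.054,.064):
    r=min((ik(tcp(K+d*ax,Rg),Rg,qq) for qq in (q0,[20,0,-50,0,-25,90],[20,0,-50,0,-25,-90],[20,0,-50,-90,-25,90])),key=lambda r:r[1]+r[2]); print(psi,tilt,d,r[0],r[1:])
E
python3 t.py
```

```text
[ 0.1982  0.6018  0.4634  0.0002  0.     -0.1918  0.1998 -0.    ] [array([-0.0063, -0.0016,  0.0085]), array([ 0.0039, -0.0131, -0.01  ]), array([-0.0047,  0.0126,  0.002 ])]
45 28 0.004 [ -18.2744    8.3701  -49.2695 -173.87     -0.11    -38.1646] (np.float64(10.397217102116223), np.float64(8.726173263913747))
45 28 0.034 [ 28.2053   2.3834 -58.28    39.233  -13.7071  67.0147] (np.float64(11.650026476077354), np.float64(7.9296909378276395))
45 28 0.054 [ 29.9213  -0.3449 -58.28    38.2784 -16.3826  66.7689] (np.float64(10.591215822849065), np.float64(6.812710712013473))
45 28 0.064 [ 30.7869  -1.7201 -58.28    37.9176 -17.7448  66.555 ] (np.float64(9.983871493911533), np.float64(6.249528022744193))
45 24 0.004 [ 24.3936   7.0286 -58.28    45.8206 -10.4999  63.376 ] (np.float64(7.516947848979062), np.float64(5.340517076660148))
45 24 0.034 [ 27.1747   3.0962 -58.28    42.6784 -14.0387  64.4083] (np.float64(5.528930035852746), np.float64(3.666388841332128))
45 24 0.054 [ 28.9611   0.4193 -58.28    41.198  -16.5252  64.6389] (np.float64(4.047111472200405), np.float64(2.5590113709884448))
45 24 0.064 [ 29.8474  -0.9307 -58.28    40.6087 -17.7967  64.6394] (np.float64(3.242667958011516), np.float64(2.002681025651596))
45 20 0.004 [ 22.9345   7.7381 -58.28    49.9676 -10.5317  60.5306] (np.float64(1.6175430591039444), np.float64(1.1174176218228495))
45 20 0.034 [ 27.3318   3.999  -57.0183  41.3688 -15.2885  65.5594] (np.float64(1.701090750501519e-13), np.float64(1.648760522191855e-14))
45 20 0.054 [ 30.4037   1.5534 -55.0333  34.1337 -19.7687  70.385 ] (np.float64(1.3472894910096234e-13), np.float64(9.812186083797474e-15))
45 20 0.064 [ 31.5438   0.3149 -54.2092  31.6699 -21.851   72.0145] (np.float64(1.1631705747361535e-13), np.float64(7.706725102327986e-15))
```

The model now fits to about 0.01 mm, with the wrist offset placed after joint 4. Next I'll search for other arm branches that reach the full 28° lean.

```bash
cat > t2.py <<'E'
from kin import *
K=np.array([.540,.0375,.0875]); rng=np.random.default_rng(0)
for tilt in (28,25,22):
  Rg=Rt(45,tilt); ax=-Rt(45,28)[:,2]
  for d in (.004,.064):
    S=[]
    for k in range(150):
        q,e,a=ik(tcp(K+d*ax,Rg),Rg,rng.uniform(np.maximum(LO,[-90,-50,-58,-174,-174,-174]),np.minimum(HI,[90,100,71,95,0,174])))
        if e+a<.1 and not any(np.abs(q-s).max()<1 for s in S): S.append(q)
    print(tilt,d); [print('   ',s) for s in S]
E
python3 t2.py
```

```text
28 0.004
28 0.064
25 0.004
25 0.064
22 0.004
22 0.064
    [ 29.4943  -0.4922 -58.0835  41.2851 -17.9092  64.2667]
```

A 28° tool lean is out of reach, but about 19° with the jaws along the balance's y is fine, because that mismatch only turns about the jaw axis. I'll check the whole sequence.

```bash
cat > t3.py <<'E'
from kin import *
K=np.array([.540,.0375,.0875]); ax=-Rt(0,28)[:,2]
print('K own',own(K))
q=np.array(D[2][0])
for tilt in (19,20.5):
  q=np.array(D[2][0])
  for d in (.064,.034,.004,.034,.064):
    Rg=Rt(0,tilt); q,e,a=ik(tcp(K+d*ax,Rg),Rg,q); print(tilt,d,q,e,a)
S=wld([-.0465,-.1835,.066])
def parkR(al,tilt): return RB@rz(al)@ry(28-tilt)@down(0)
for al in (45,30,-135):
  qq=q.copy()
  if al<0: qq[5]-=180
  R=parkR(al,19)
  for off in ([-.05,0,.05],[-.05,0,.005],[0,0,.005],[0,0,.06]):
    g=S+RB@np.array(off)+np.array([0,0,.028]); qq,e,a=ik(tcp(g,R),R,qq); print(al,off,qq,e,a)
E
python3 t3.py
```

```text
K own [-0.1269  0.0002  0.0875]
19 0.064 [ 31.9971   0.7466 -52.3833  27.9371 -23.6741  30.2973] 8.652130153573532e-12 1.9024494942652436e-12
19 0.034 [ 28.8811   4.4276 -54.725   34.9338 -17.6264  25.5964] 1.2432050435751765e-13 1.6941381117273844e-14
19 0.004 [ 22.5331   7.9259 -58.28    50.9966 -10.4676  14.8701] 0.10093862459406808 0.06935061660790597
19 0.034 [ 28.8811   4.4276 -54.725   34.9338 -17.6264  25.5964] 2.1677797545656836e-13 6.238385939764844e-15
19 0.064 [ 31.9971   0.7466 -52.3833  27.9371 -23.6741  30.2973] 1.1443916996305594e-13 5.239403876571088e-15
20.5 0.064 [ 31.1995   0.1054 -55.1507  33.7682 -20.9078  25.2393] 7.850462293418876e-14 3.028812805706352e-15
20.5 0.034 [ 26.1786   3.7859 -58.2217  45.3192 -14.0268  17.6476] 2.10085701774211e-11 5.7998752601596635e-12
20.5 0.004 [ 23.1296   7.6458 -58.28    49.4538 -10.5538  15.8663] 2.3708964432336783 1.6426333770922357
20.5 0.034 [ 26.1786   3.7859 -58.2217  45.3192 -14.0268  17.6476] 5.594315114139762e-14 1.1099440184716318e-14
20.5 0.064 [ 31.1995   0.1054 -55.1507  33.7682 -20.9078  25.2393] 5.21801725821415
[... 768 characters left out ...]
 5.8075  27.1415 -11.6255   3.7046 -59.7022 108.7863] 9.444587807704045e-11 1.0601441392015773e-11
30 [0, 0, 0.06] [  5.8113  24.173   -8.3134   3.5012 -65.9707 109.2262] 2.786637675724875e-12 8.689879198809591e-13
-135 [-0.05, 0, 0.05] [  0.5608  14.2563 -20.1257  -7.8279 -49.0815 -44.0667] 1.0007415106216802e-13 1.4601234834519235e-14
-135 [-0.05, 0, 0.005] [  0.5202  17.3167 -22.6269  -8.5927 -43.5814 -42.9249] 2.380847067238944e-10 6.52026736939442e-11
-135 [0, 0, 0.005] [  0.1968  21.2218 -16.5784  -8.3227 -45.7384 -43.0191] 1.175352150618125e-10 5.1696562040285194e-11
-135 [0, 0, 0.06] [  0.2331  17.843  -13.5429  -7.5447 -52.0875 -44.2324] 5.8244399226375864e-12 1.4757812752592922e-12
```

```bash
cat >> kin.py <<'E'
K=np.array([.540,.0375,.0875]); AX=-Rt(0,28)[:,2]
def mv(p,R):
    t,r=delta(p,R); print('move %.4f %.4f %.4f %.4f %.4f %.4f'%(*t,*r), 'rows>=%.1f'%max(np.linalg.norm(t)/.05,np.degrees(np.linalg.norm(r))/8.59))
E
python3 - <<'E'
from kin import *
q=np.array(D[2][0]);R=Rt(0,17)
for d in (.065,.035,.005): q,e,a=ik(tcp(K+d*AX,R),R,q); print(d,q,e,a)
mv(tcp(K+.065*AX,R),R)
E
```

```text
0.065 [ 32.315    1.5315 -48.9051  21.7913 -27.2993  36.0294] 2.7462323137650316e-11 4.4553933423988645e-12
0.035 [ 30.3093   5.174  -50.5315  25.6077 -21.9898  33.5991] 3.554447978966673e-13 6.380309890621659e-14
0.005 [ 27.6077   8.7891 -52.6767  32.4238 -16.2657  28.8346] 2.0206364052201327e-13 9.85559015784961e-15
move 0.0015 0.0004 0.0263 0.0540 -0.1439 0.7838 rows>=5.3
```

Request:
carry_out(
  moves="0.032 0.0015 0.0004 0.0263 0.0540 -0.1439 0.7838;0.032 0.0015 0.0004 0.0263 0.0540 -0.1439 0.7838;0.032 0.0015 0.0004 0.0263 0.0540 -0.1439 0.7838;0.032 0.0015 0.0004 0.0263 0.0540 -0.1439 0.7838;0.032 0.0015 0.0004 0.0263 0.0540 -0.1439 0.7838;0.032 0.0015 0.0004 0.0263 0.0540 -0.1439 0.7838;0.032 0.0015 0.0004 0.0263 0.0540 -0.1439 0.7838;0.032 0.0015 0.0004 0.0263 0.0540 -0.1439 0.7838;0.032 0.0015 0.0004 0.0263 0.0540 -0.1439 0.7838",
)

```text
clock: 6.75
tool_pos: [0.4629, 0.0417, 0.2971]
orientation: [179.9, -17.1, -3.1]
force: [0.4, -0.3, -0.6]
opening: 0.0323
```

Run:
```python
from kin import *
p,R0=pose();print(p,ctrl.get_obs()['joint_pos'])
R=Rt(0,17); print('target',tcp(K+.065*AX,R), np.degrees(delta(p,R)[1]))
mv(tcp(K+.005*AX,R),R)
w=snap('wrist','w3')
print([(np.round(a['at'],1),a['confidence']) for a in ctrl.mark_of(w,'pin_knob')],proj(w,K), proj(w,K+.018*AX))
```

```text
[0.4629 0.0417 0.2971] [ 32.2945   1.4839 -48.9642  21.899  -27.2636  36.1027]
target [0.4631 0.0419 0.2969] [ 0.0127 -0.0516  0.1514]
move 0.0115 -0.0003 0.0591 0.0002 -0.0009 0.0026 rows>=1.2
[(array([246.8, 321. ]), 0.91)] (np.float64(247.1417856869834), np.float64(319.3796456155246)) (np.float64(263.4913439802768), np.float64(319.10363182612383))
```

View pics/w3.png

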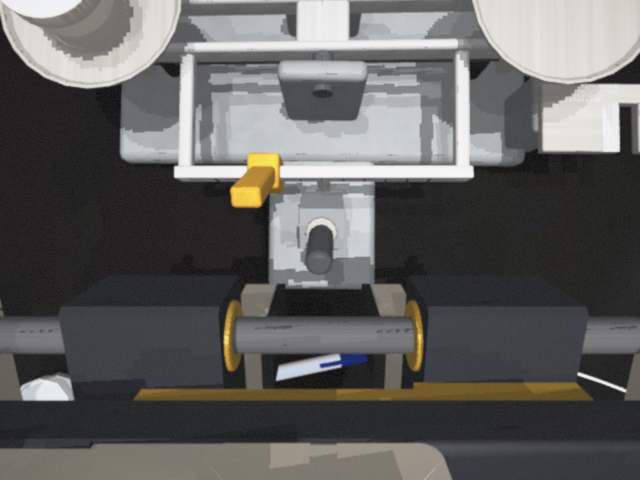

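The knob is centred between the fingers, at (320,247) px. I'll go in and grip it.

Request:
carry_out(
  moves="0.032 0.004 0 0.02 0 0 0;0.032 0.008 0 0.04 0 0 0;0.032 0.0115 -0.0003 0.0591 0 0 0;0.032 0.0115 -0.0003 0.0591 0 0 0;0.032 0.0115 -0.0003 0.0591 0 0 0;0 0.0115 -0.0003 0.0591 0 0 0;0 0.0115 -0.0003 0.0591 0 0 0;0 0.0115 -0.0003 0.0591 0 0 0;0 0.0115 -0.0003 0.0591 0 0 0;0 0.0115 -0.0003 0.0591 0 0 0",
)

```text
clock: 7.85
tool_pos: [0.4916, 0.0408, 0.245]
orientation: [-180.0, -17.1, -3.3]
force: [-3.7, -0.3, 7.6]
opening: 0.0131
```

Run:
```python
from kin import *
o=ctrl.get_obs();print(o['tool_pos'],o['orientation'],o['opening'],o['force'],o['joint_pos'])
R=Rt(0,17); print('target',tcp(K+.005*AX,R))
for d in (.015,.03,.045,.065):mv(tcp(K+d*AX,R),R)
s=snap('scene','s3')
cv2.imwrite('pics/s3c.png',cv2.resize(s['image'][200:340,230:430,::-1],None,fx=4,fy=4,interpolation=cv2.INTER_CUBIC))
```

```text
[0.4916 0.0408 0.245 ] [-179.9598  -17.1292   -3.2534] 0.013126899599725496 [-3.729  -0.252   7.5826] [ 27.6308   8.708  -52.6415  32.533  -16.2602  28.7697]
target [0.4912 0.0403 0.244 ]
move -0.0025 0.0005 -0.0089 -0.0009 -0.0023 0.0008 rows>=0.2
move -0.0053 0.0005 -0.0237 -0.0009 -0.0023 0.0008 rows>=0.5
move -0.0082 0.0005 -0.0384 -0.0009 -0.0023 0.0008 rows>=0.8
move -0.0119 0.0005 -0.0580 -0.0009 -0.0023 0.0008 rows>=1.2
```

View pics/s3c.png

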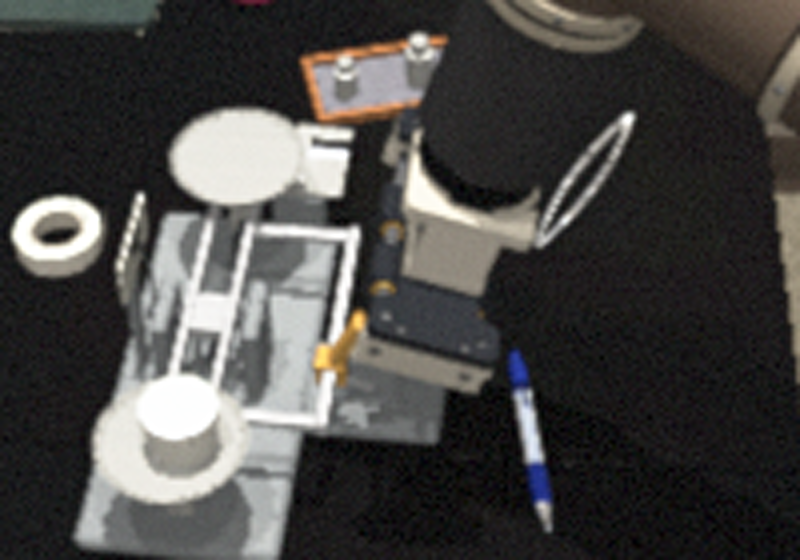

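Request:
carry_out(
  moves="0 -0.0015 0.0003 -0.005 0 0 0;0 -0.0025 0.0003 -0.01 0 0 0;0 -0.0045 0.0003 -0.02 0 0 0;0 -0.0065 0.0003 -0.03 0 0 0;0 -0.0085 0.0003 -0.04 0 0 0;0 -0.0105 0.0003 -0.05 0 0 0;0 -0.0125 0.0003 -0.06 0 0 0;0 -0.0125 0.0003 -0.06 0 0 0",
)

```text
clock: 8.7
tool_pos: [0.4616, 0.0422, 0.299]
orientation: [-179.9, -17.1, -3.3]
force: [-0.6, -0.2, -1.3]
opening: 0.0135
```

Run:
```python
from kin import *
o=ctrl.get_obs();print(o['tool_pos'],o['orientation'],o['opening'],o['force'],o['joint_pos'])
s=snap('scene','s4');w=snap('wrist','w4')
cv2.imwrite('pics/s4c.png',cv2.resize(s['image'][200:340,230:430,::-1],None,fx=4,fy=4,interpolation=cv2.INTER_CUBIC))
```

```text
[0.4616 0.0422 0.299 ] [-179.9042  -17.1321   -3.2639] 0.013525486201471364 [-0.6293 -0.198  -1.2535] [ 32.4879   1.1719 -48.9369  21.718  -27.481   36.0197]
```

View pics/s4c.png

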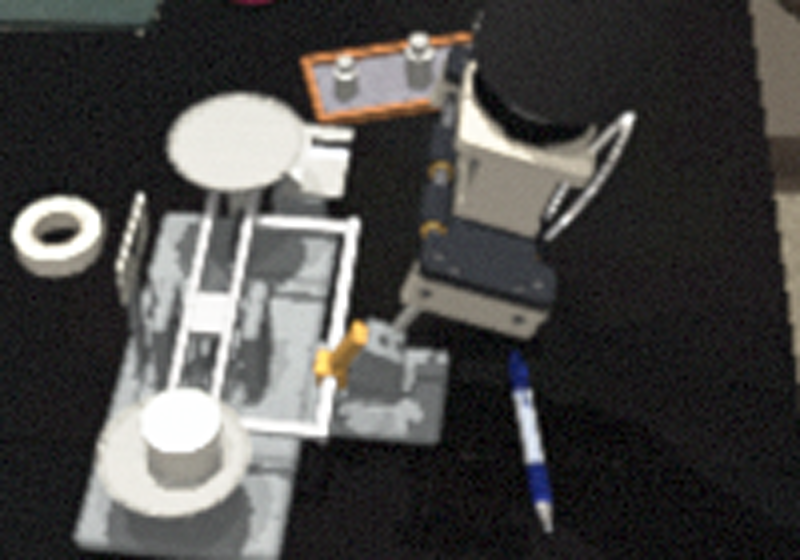

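View pics/w4.png

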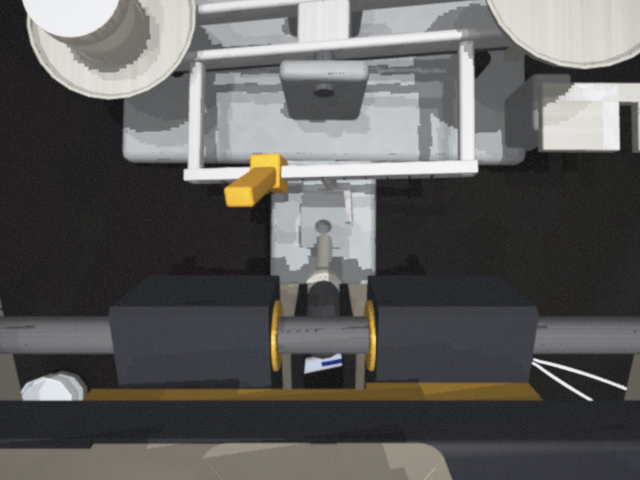

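The pin is out: the bore is empty at (324,227) px and the beam has tipped left-low. Next I'll carry the pin upright to just in front of the notch.

```bash
cat >> kin.py <<'E'
SEAT=wld([-.0465,-.1835,.066])
def parkR(al,tilt=17): return RB@rz(al)@ry(28-tilt)@down(0)
E
python3 - <<'E'
from kin import *
p,R0=pose(); g=p+.159*R0[:,2]; mid=g-.006*AX
w=snap('wrist'); s=snap('scene')
print('pred tip/collar w',proj(w,mid-.074*AX),proj(w,mid-.024*AX),'s',proj(s,mid-.074*AX))
R=parkR(40)
mv(p+.02*AX,R0)
q=ctrl.get_obs()['joint_pos']
for off in ([-.07,0,.03],[-.04,0,.006],[0,0,.006]):
    c=SEAT+RB@np.array(off); t=tcp(c+[0,0,.030],R); q,e,a=ik(t,R,q); print(q,e,a)
    if off[0]==-.07: mv(t,R)
E
```

```text
pred tip/collar w (np.float64(235.40906187092202), np.float64(320.30596101526623)) (np.float64(281.7708361568854), np.float64(319.6113803994528)) s (np.float64(282.1328225007612), np.float64(328.5344436767833))
move -0.0037 -0.0002 -0.0201 0.0009 0.0010 -0.0000 rows>=0.4
[  8.3438  20.1295 -20.3045   6.0429 -59.4129 114.831 ] 1.2412670766236365e-13 2.4102785880312742e-15
move 0.1024 0.1642 0.0474 0.0371 -0.4688 -0.7033 rows>=5.6
[  7.7618  24.0467 -17.819    6.2541 -57.9425 115.1616] 1.6653345369377348e-13 3.0986631659542643e-14
[  7.0803  27.236  -12.349    6.2419 -60.1535 116.0496] 4.07855882827028e-12 7.147739177725341e-13
```

Request:
carry_out(
  moves="0 -0.004 0 -0.02 0 0 0;0 -0.005 0.01 -0.03 0 0 0;0 0.015 0.03 -0.025 0 0 0;0 0.035 0.055 -0.02 0.01 -0.12 -0.18;0 0.052 0.082 -0.005 0.02 -0.23 -0.35;0 0.07 0.11 0.01 0.03 -0.35 -0.53;0 0.085 0.138 0.03 0.0371 -0.4688 -0.7033;0 0.1024 0.1642 0.0474 0.0371 -0.4688 -0.7033;0 0.1024 0.1642 0.0474 0.0371 -0.4688 -0.7033;0 0.1024 0.1642 0.0474 0.0371 -0.4688 -0.7033;0 0.1024 0.1642 0.0474 0.0371 -0.4688 -0.7033;0 0.1024 0.1642 0.0474 0.0371 -0.4688 -0.7033",
)

```text
clock: 10.1
tool_pos: [0.5642, -0.1283, 0.2816]
orientation: [180.0, 11.0, 36.6]
force: [-0.7, -0.2, -0.3]
opening: 0.0131
```

Run:
```python
from kin import *
o=ctrl.get_obs();print(o['tool_pos'],o['orientation'],o['opening'],o['force'])
p,R=pose(); c=p+.159*R[:,2]-[0,0,.03]; print('pred collar own',own(c)-[-.0465,-.1835,.066])
s=snap('scene','s5');w=snap('wrist','w5');t=snap('top')
cv2.imwrite('pics/s5c.png',cv2.resize(s['image'][180:320,230:430,::-1],None,fx=4,fy=4,interpolation=cv2.INTER_CUBIC))
for n,P in(('s',s),('w',w),('t',t)):
    print(n,'pred collar',proj(P,c),'tip',proj(P,c-[0,0,.05]),'notch',proj(P,SEAT))
    for l in('pin_collar','pin_knob','notch'): print(l,[(np.round(a['at'],1),round(a['confidence'],2)) for a in ctrl.mark_of(P,l)[:2]])
```

```text
[ 0.5642 -0.1283  0.2816] [179.9981  10.9542  36.5654] 0.013092234743143881 [-0.6874 -0.2109 -0.2592]
pred collar own [-0.0699  0.0002  0.0295]
s pred collar (np.float64(228.68684539428494), np.float64(333.8873842294339)) tip (np.float64(241.21984995294503), np.float64(333.8672835791853)) notch (np.float64(234.41735736172652), np.float64(310.0019816490024))
pin_collar [(array([227.4, 336.8]), 0.46), (array([294.7, 284.6]), 0.17)]
pin_knob [(array([221.8, 336.6]), 0.59)]
notch [(array([234. , 310.5]), 0.56)]
w pred collar (np.float64(279.0698114393061), np.float64(321.34552687626467)) tip (np.float64(233.178973124592), np.float64(321.584432149164)) notch (np.float64(146.1400660911867), np.float64(418.74994816386567))
pin_collar [(array([287.2, 320.8]), 0.86)]
pin_knob [(array([314.2, 323. ]), 0.89)]
notch [(array([142.2, 418.1]), 0.76)]
t pred collar (np.float64(239.5147780709787), np.float64(326.00950449175906)) tip (np.float64(240.59565579891802), np.float64(325.82105896750636)) notch (np.float64(219.63582681978767), np.float64(327.48629517199305))
pin_collar [(array([220.9, 360.7]), 0.37), (array([257.8, 369.1]), 0.28)]
pin_knob [(array([201.3, 276.3]), 0.25)]
notch [(array([241.3, 368.5]), 0.42)]
```

View pics/w5.png

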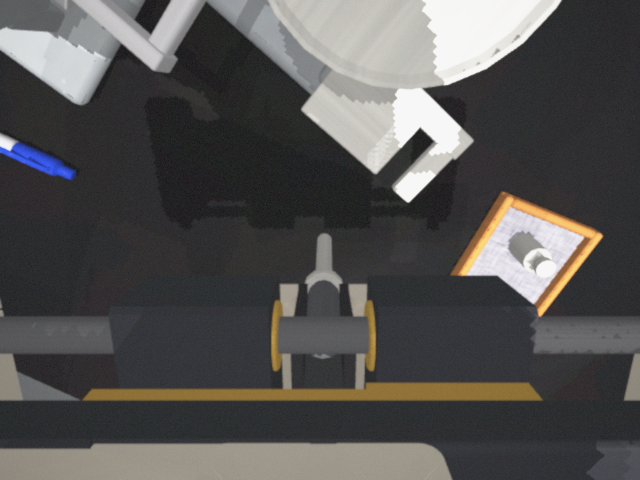

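View pics/s5c.png

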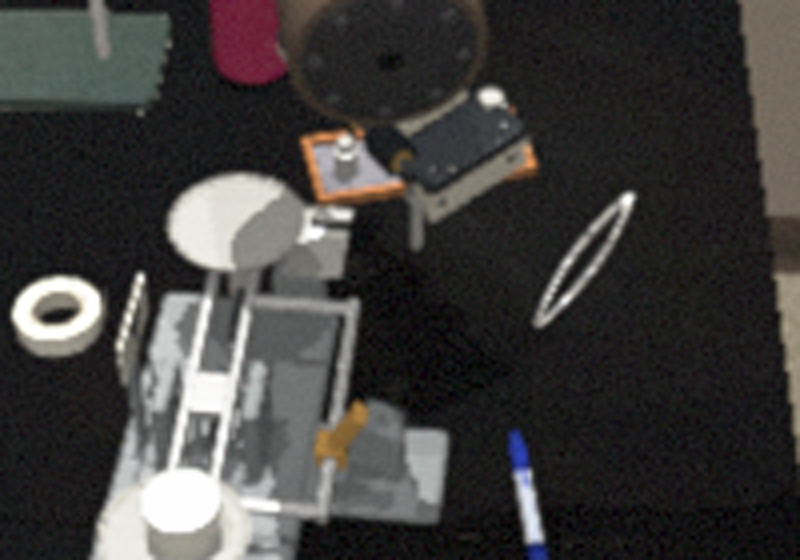

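The shank tip is at (324,234) px. Relative to the model, the pin sits about 2–3 mm too far to the right of the notch. I'll move closer, lined up in front of the mouth, and measure again.

Run:
```python
from kin import *
p,R=pose(); mv(p+RB@np.array([.032,.0022,-.0215]),parkR(40))
```

```text
move 0.0295 0.0189 0.0162 0.0002 -0.0008 -0.0002 rows>=0.8
```

Request:
carry_out(
  moves="0 0.015 0.0095 0.008 0 0 0;0 0.0295 0.0189 0.0162 0 0 0;0 0.0295 0.0189 0.0162 0 0 0;0 0.0295 0.0189 0.0162 0 0 0",
)

```text
clock: 11.1
tool_pos: [0.5961, -0.128, 0.2606]
orientation: [-180.0, 11.0, 36.7]
force: [-0.8, -0.4, -0.4]
opening: 0.0132
```

Run:
```python
from kin import *
p,R=pose(); c=p+.159*R[:,2]-[0,0,.03]; print('pred collar own',own(c)-[-.0465,-.1835,.066])
w=snap('wrist','w6'); s=snap('scene','s6')
for z in(0,-.01,-.05): print('pred axis',z,proj(w,c+[0,0,z]))
print('seat',proj(w,SEAT),'mouth',proj(w,wld([-.0705,-.1835,.066])))
im=w['image'][:,:,::-1]
cv2.imwrite('pics/w6c.png',cv2.resize(im[80:260,290:490],None,fx=4,fy=3.3,interpolation=cv2.INTER_CUBIC))
cv2.imwrite('pics/s6c.png',cv2.resize(s['image'][190:270,270:380,::-1],None,fx=7,fy=7,interpolation=cv2.INTER_CUBIC))
```

```text
pred collar own [-0.0382  0.0022  0.0085]
pred axis 0 (np.float64(279.4133126353875), np.float64(321.242799615654))
pred axis -0.01 (np.float64(268.4082465612275), np.float64(321.32330068896806))
pred axis -0.05 (np.float64(233.19737675813784), np.float64(321.58086504999693))
seat (np.float64(215.13375412074183), np.float64(380.7679434468728)) mouth (np.float64(252.1927077668227), np.float64(344.7587512733264))
```

View pics/w6c.png

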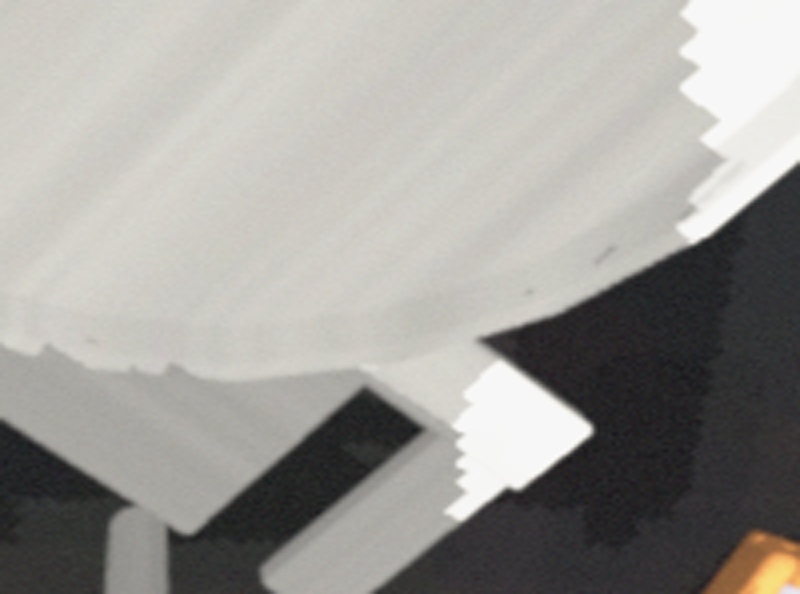

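View pics/s6c.png

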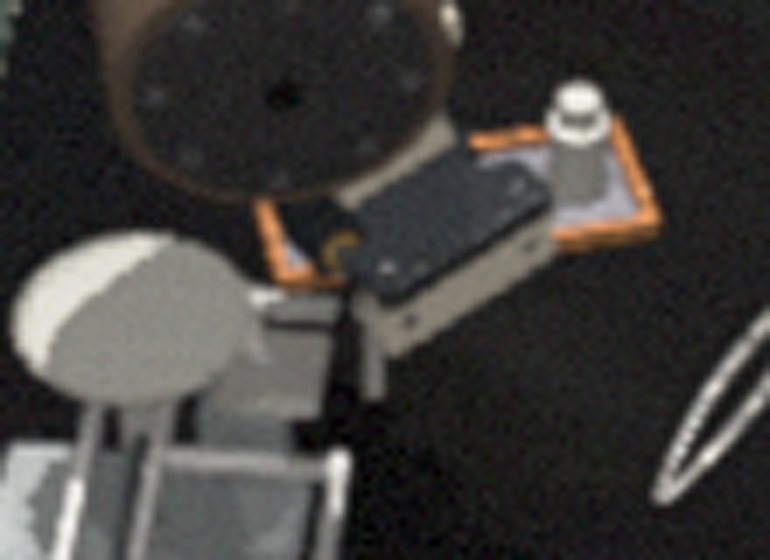

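```bash
cat > ov.py <<'E'
from kin import *
def overlay(w,c,axis,name,x0,y0,x1,y1,f):
    im=cv2.resize(w['image'][y0:y1,x0:x1,::-1],None,fx=f,fy=f,interpolation=cv2.INTER_CUBIC)
    def pl(P,col,closed=True):
        a=np.array([[ (proj(w,X)[1]-x0+.5)*f,(proj(w,X)[0]-y0+.5)*f] for X in P]).astype(int)
        cv2.polylines(im,[a],closed,col,1,cv2.LINE_AA)
    u=np.cross(axis,[0,1,0]);u/=np.linalg.norm(u);v=np.cross(axis,u)
    A=np.linspace(0,2*np.pi,40)
    for r,h in((4,-50),(4,0),(9,0),(9,4),(7,4),(7,42)):
        pl([c+axis*h/1e3+(u*np.cos(a)+v*np.sin(a))*r/1e3 for a in A],(0,0,255))
    for z in(.066,.060):
        pl([wld([-.0705,-.178,z]),wld([-.0405,-.178,z]),wld([-.0405,-.189,z]),wld([-.0705,-.189,z])],(0,255,0),False)
    cv2.imwrite('pics/%s.png'%name,im)
E
python3 - <<'E'
from ov import *
p,R=pose(); c=p+.159*R[:,2]-[0,0,.03]
w=snap('wrist'); overlay(w,c,np.array([0,0,1.]),'w6o',290,170,430,300,4.5)
E
```

```text
(no output)
```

View pics/w6o.png

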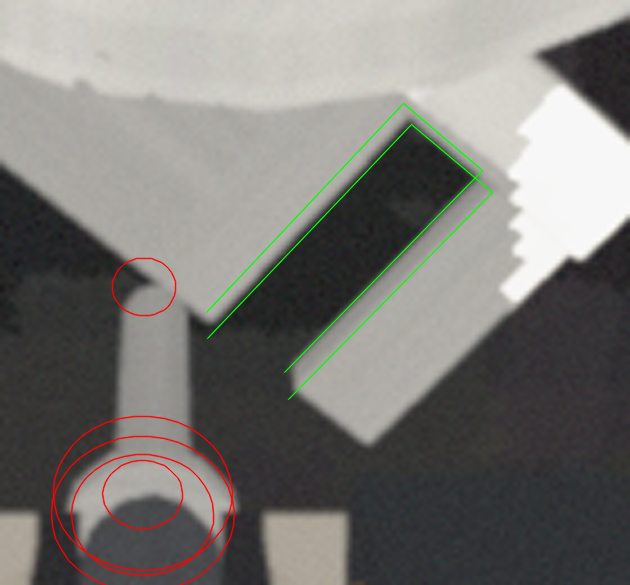

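```bash
cat >> ov.py <<'E'
def camat(w,pw,Rw,p,R,img):
    # camera of snapshot w taken at tool (pw,Rw) -> at tool (p,R)
    Rct=w['R']@Rw; tct=w['R']@pw+w['t']
    return dict(K=w['K'],R=Rct@R.T,t=tct-Rct@R.T@p,image=cv2.imread('pics/%s.png'%img)[:,:,::-1])
E
python3 - <<'E'
from ov import *
pw,Rw=pose(); w=snap('wrist')
for nm,p,o in(('w3',[.4629,.0417,.2971],[179.9,-17.1,-3.1]),('w4',[.4616,.0422,.2990],[-179.9042,-17.1321,-3.2639])):
    p=np.array(p);R=Ro.from_euler('xyz',o,degrees=True).as_matrix()
    v=camat(w,pw,Rw,p,R,nm)
    mid=K if nm=='w3' else p+.159*R[:,2]-.006*AX
    overlay(v,mid-.024*AX,AX,nm+'o',260,180,400,310,4.5)
E
```

```text
(no output)
```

View pics/w3o.png

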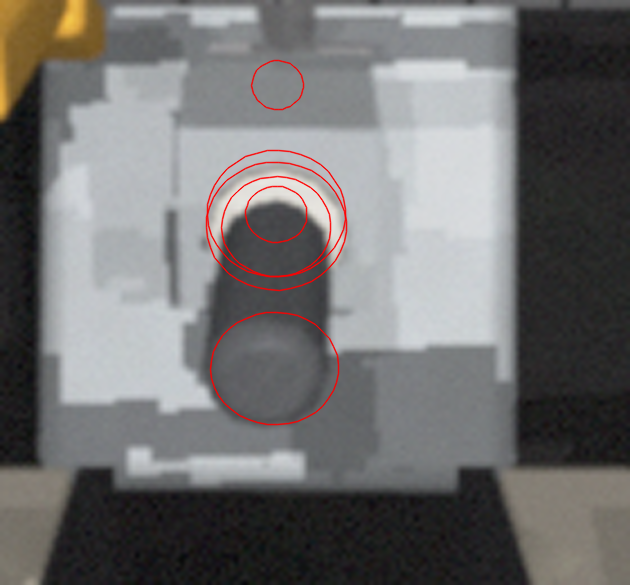

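View pics/w4o.png

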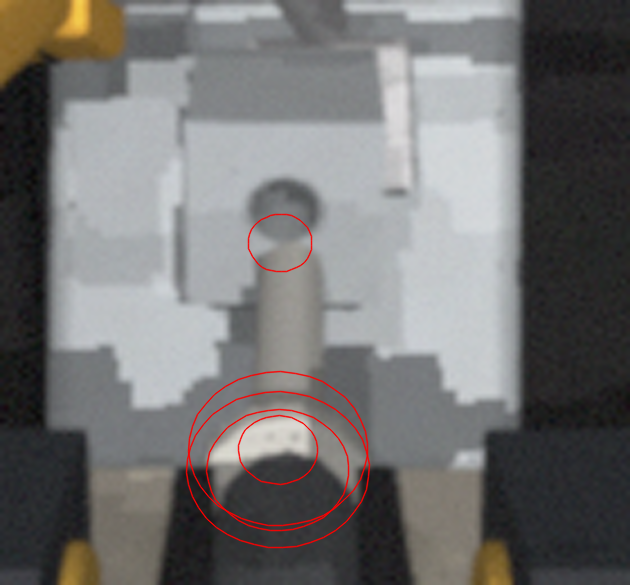

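The overlay shows the pin sitting a few mm off its predicted place in the grip. The slot's diagonal direction in this view leaves the sideways offset ambiguous, so I'll turn the tool about the pin to line the view up with the slot.

Run:
```python
from kin import *
R=parkR(10); c=SEAT+RB@np.array([-.042,.0025,.0085]); t=tcp(c+[0,0,.03],R); mv(t,R)
print(ik(t,R,ctrl.get_obs()['joint_pos']))
```

```text
move -0.0064 0.0125 0.0023 0.1000 -0.0011 0.5140 rows>=3.5
(array([  4.9358,  25.2631, -12.9857,   0.3786, -62.7466,  91.5585]), np.float64(1.1020985705065613e-09), np.float64(1.682779914298328e-10))
```

Request:
carry_out(
  moves="0 -0.0064 0.0125 0.0023 0.1000 -0.0011 0.5140;0 -0.0064 0.0125 0.0023 0.1000 -0.0011 0.5140;0 -0.0064 0.0125 0.0023 0.1000 -0.0011 0.5140;0 -0.0064 0.0125 0.0023 0.1000 -0.0011 0.5140;0 -0.0064 0.0125 0.0023 0.1000 -0.0011 0.5140;0 -0.0064 0.0125 0.0023 0.1000 -0.0011 0.5140;0 -0.0064 0.0125 0.0023 0.1000 -0.0011 0.5140",
)

```text
clock: 12.0
tool_pos: [0.5982, -0.1419, 0.2602]
orientation: [180.0, 11.0, 6.8]
force: [0.1, -0.1, -0.2]
opening: 0.0134
```

Run:
```python
from ov import *
p,R=pose(); c=p+.159*R[:,2]-[0,0,.03]; print('pred collar own',own(c)-[-.0465,-.1835,.066],ctrl.get_obs()['orientation'])
w=snap('wrist','w7'); overlay(w,c,np.array([0,0,1.]),'w7o',270,150,410,280,4.5)
s=snap('scene'); cv2.imwrite('pics/s7c.png',cv2.resize(s['image'][190:270,270:380,::-1],None,fx=7,fy=7,interpolation=cv2.INTER_CUBIC))
```

```text
pred collar own [-0.0419  0.0026  0.0081] [179.9951  11.0203   6.8124]
```

View pics/w7o.png

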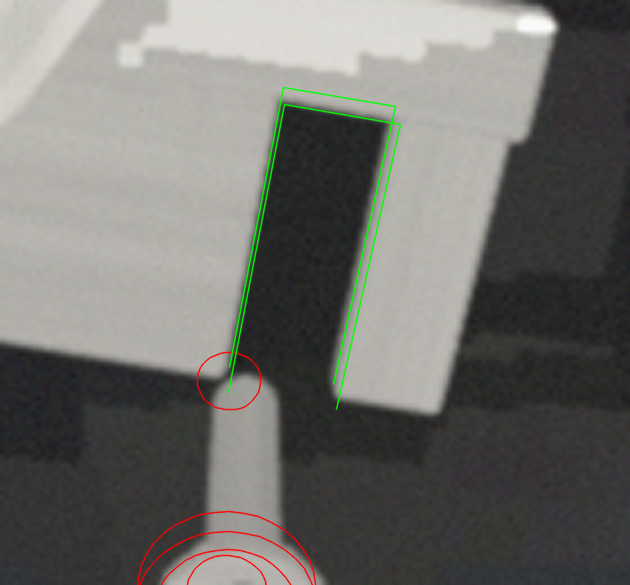

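View pics/s7c.png

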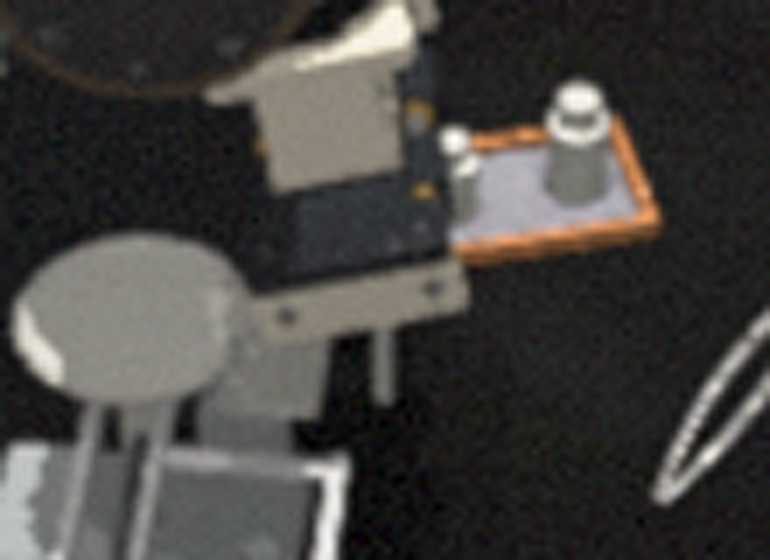

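The slot axis runs from (281,385) to (335,113) in the zoomed view and the shank is at x=244, so the pin needs about 1.5 mm in own −y. I'll shift it, enter partway and check.

Run:
```python
from kin import *
p,R=pose(); R1=parkR(10)
mv(p+RB@np.array([.0,-.0015,0]),R1)
mv(p+RB@np.array([.013,-.0015,0]),R1)
mv(p+RB@np.array([.027,-.0015,0]),R1)
```

```text
move -0.0003 0.0015 0.0001 0.0003 0.0005 0.0013 rows>=0.0
move 0.0123 0.0038 -0.0024 0.0003 0.0005 0.0013 rows>=0.3
move 0.0258 0.0062 -0.0050 0.0003 0.0005 0.0013 rows>=0.5
```

Request:
carry_out(
  moves="0 -0.0003 0.0015 0.0001 0 0 0.001;0 0.0123 0.0038 -0.0024 0 0 0.001;0 0.0195 0.005 -0.0037 0 0 0.001;0 0.0258 0.0062 -0.005 0 0 0.001;0 0.0258 0.0062 -0.005 0 0 0.001",
)

```text
clock: 12.6
tool_pos: [0.6258, -0.1451, 0.2597]
orientation: [180.0, 11.0, 6.7]
force: [-0.8, -0.9, -0.7]
opening: 0.0135
```

Run:
```python
from ov import *
o=ctrl.get_obs();print(o['force'],o['moment'],o['opening'])
p,R=pose(); c=p+.159*R[:,2]-[0,0,.03]; print('pred collar own',own(c)-[-.0465,-.1835,.066],ctrl.get_obs()['orientation'])
w=snap('wrist','w8'); overlay(w,c,np.array([0,0,1.]),'w8o',260,190,400,320,4.5)
s=snap('scene'); cv2.imwrite('pics/s8c.png',cv2.resize(s['image'][190:270,270:380,::-1],None,fx=7,fy=7,interpolation=cv2.INTER_CUBIC))
```

```text
[-0.7796 -0.8867 -0.7255] [ 0.1345 -0.7464 -0.0261] 0.013489993756666999
pred collar own [-0.0142  0.0011  0.0076] [179.9857  11.0283   6.65  ]
```

View pics/w8o.png

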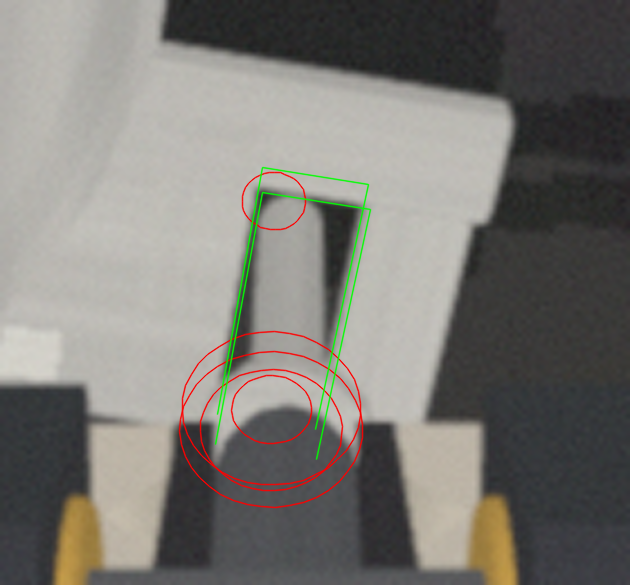

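View pics/s8c.png

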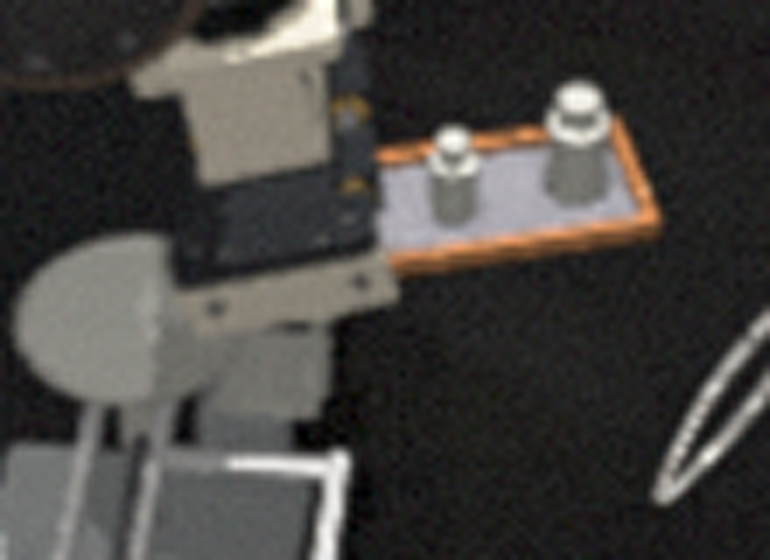

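The shank has entered the slot with no contact force. I'll advance to the seat and lower slowly.

Run:
```python
from kin import *
p,R=pose(); R1=parkR(10)
for z in (0,-.004,-.007): mv(p+RB@np.array([.0145,0,z]),R1)
```

```text
move 0.0140 0.0025 -0.0027 -0.0001 0.0009 -0.0011 rows>=0.3
move 0.0148 0.0025 0.0012 -0.0001 0.0009 -0.0011 rows>=0.3
move 0.0154 0.0025 0.0041 -0.0001 0.0009 -0.0011 rows>=0.3
```

Request:
carry_out(
  moves="0 0.007 0.0012 -0.0013 0 0 0;0 0.014 0.0025 -0.0027 0 0 0;0 0.014 0.0025 -0.0027 0 0 0;0 0.0148 0.0025 0.0012 0 0 0;0 0.0152 0.0025 0.0031 0 0 0;0 0.0152 0.0025 0.0031 0 0 0",
)

```text
clock: 13.3
tool_pos: [0.6394, -0.1459, 0.2534]
orientation: [180.0, 11.1, 6.6]
force: [-0.4, 0.5, -0.0]
opening: 0.0135
```

Run:
```python
from ov import *
o=ctrl.get_obs();print(o['force'],o['moment'],o['opening'])
p,R=pose(); c=p+.159*R[:,2]-[0,0,.03]; print('pred collar own',own(c)-[-.0465,-.1835,.066],ctrl.get_obs()['orientation'])
w=snap('wrist','w9'); overlay(w,c,np.array([0,0,1.]),'w9o',260,190,400,320,4.5)
R1=parkR(10)
for z in (-.002,-.004,-.006): mv(p+np.array([0,0,z]),R1)
```

```text
[-0.386   0.4677 -0.009 ] [ 0.1139 -0.6318  0.015 ] 0.013531854552270264
pred collar own [-0.0008  0.001   0.0014] [179.9957  11.0879   6.6358]
move 0.0003 -0.0000 0.0022 -0.0001 0.0012 -0.0011 rows>=0.0
move 0.0007 -0.0000 0.0042 -0.0001 0.0012 -0.0011 rows>=0.1
move 0.0011 -0.0000 0.0062 -0.0001 0.0012 -0.0011 rows>=0.1
```

View pics/w9o.png

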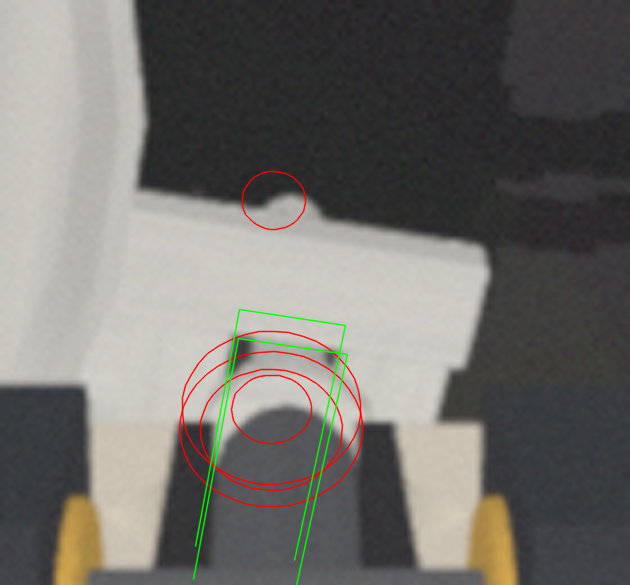

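Request:
carry_out(
  moves="0 0.0003 0 0.0015 0 0 0;0 0.0005 0 0.003 0 0 0;0 0.0005 0 0.003 0 0 0",
)

```text
clock: 13.65
tool_pos: [0.6398, -0.1459, 0.2527]
orientation: [179.9, 11.0, 6.7]
force: [-2.6, 1.8, 9.0]
opening: 0.0128
```

Run:
```python
from ov import *
p,R=pose(); c=p+.159*R[:,2]-[0,0,.03]; print(own(c)-[-.0465,-.1835,.066])
w=snap('wrist','w10');im=w['image'][190:320,260:400,::-1];cv2.imwrite('pics/w10c.png',cv2.resize(im,None,fx=4.5,fy=4.5,interpolation=cv2.INTER_CUBIC))
s=snap('scene'); cv2.imwrite('pics/s10c.png',cv2.resize(s['image'][190:270,270:380,::-1],None,fx=7,fy=7,interpolation=cv2.INTER_CUBIC))
```

```text
[-0.0001  0.0009  0.0006]
```

View pics/w10c.png

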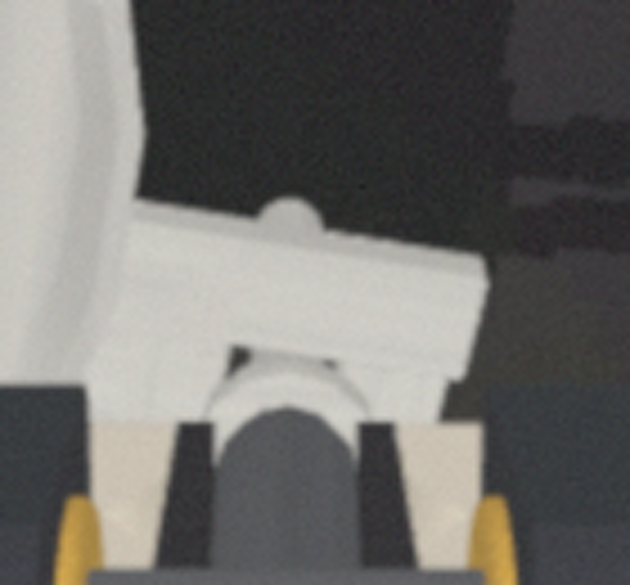

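View pics/s10c.png

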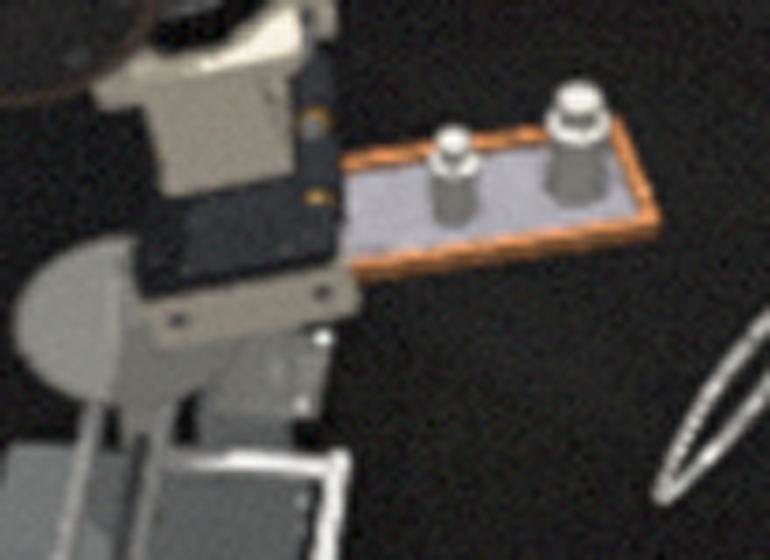

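The collar sits on the plate with the shank at the closed end. I'll release it and lift straight up.

Request:
carry_out(
  moves="0 -0.0003 0 -0.0015 0 0 0;0.02 -0.0003 0 -0.0015 0 0 0;0.02 -0.0003 0 -0.0015 0 0 0;0.021 -0.0003 0 -0.0015 0 0 0;0.021 -0.0003 0 -0.0015 0 0 0;0.021 -0.002 0 -0.01 0 0 0;0.021 -0.005 0 -0.025 0 0 0;0.021 -0.0095 0 -0.05 0 0 0;0.021 -0.0172 0 -0.09 0 0 0;0.021 -0.021 0 -0.11 0 0 0;0.021 -0.021 0 -0.11 0 0 0",
)

```text
clock: 14.85
tool_pos: [0.6409, -0.1461, 0.3689]
orientation: [179.9, 10.6, 6.7]
force: [0.2, -0.2, 0.5]
opening: 0.0211
```

Run:
```python
from ov import *
o=ctrl.get_obs();print(o['tool_pos'],o['force'],o['opening'])
w=snap('wrist','w11')
s=snap('scene'); cv2.imwrite('pics/s11c.png',cv2.resize(s['image'][180:280,250:380,::-1],None,fx=6,fy=6,interpolation=cv2.INTER_CUBIC))
```

```text
[ 0.6409 -0.1461  0.3689] [ 0.2339 -0.2258  0.4831] 0.02106345269732635
```

View pics/w11.png

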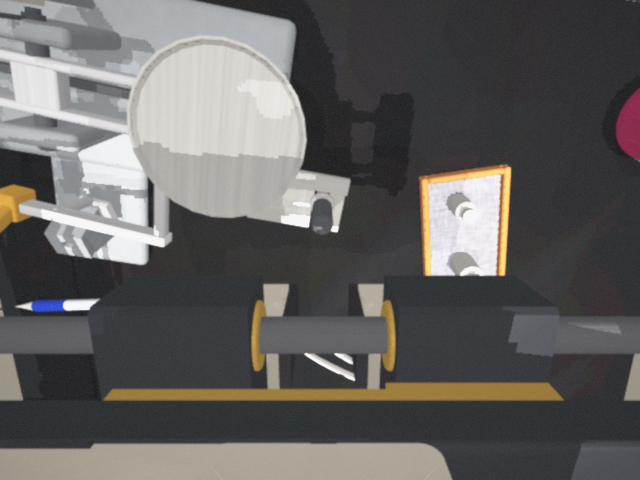

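View pics/s11c.png

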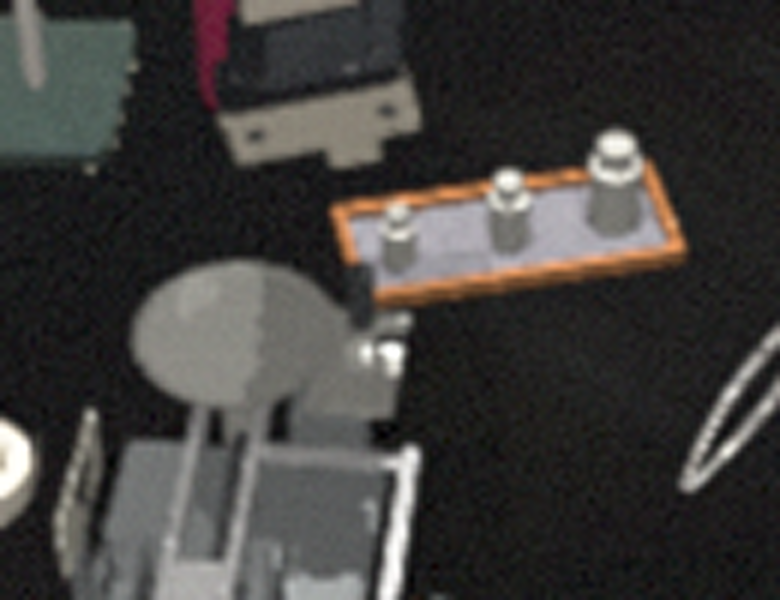

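The pin hangs upright in the notch, with its knob at (321,213) px in the wrist view. Next is the 100 g weight, the middle one in the tray. I'll work out the tray's yaw and refine the weight's position.

Run:
```python
from kin import *
import pickle
w=pickle.load(open('w1.pkl','rb'))
z=.011
P=[atz(w,rc,z) for rc in((253,516),(80,489),(58,571),(235,589))]
for a in P: print(a)
d=P[1]-P[0];print(np.degrees(np.arctan2(d[1],d[0]))); d=P[2]-P[3];print(np.degrees(np.arctan2(d[1],d[0])))
R=down(9)
T=np.array([.543,-.2875,.033+.159])
mv(T+[0,0,.08],R); mv(T,R)
print(ik(T,R,ctrl.get_obs()['joint_pos']))
```

```text
[ 0.452  -0.2797  0.011 ]
[ 0.6176 -0.2345  0.011 ]
[ 0.636  -0.3067  0.011 ]
[ 0.4708 -0.3514  0.011 ]
15.285050899195562
15.12994067209109
move -0.0931 0.1295 0.1122 -0.0038 0.1901 -0.0412 rows>=3.9
move -0.0780 0.1295 0.1908 -0.0038 0.1901 -0.0412 rows>=4.9
(array([ -9.7073,  26.8906, -20.9033,   0.    , -42.2061, 108.7073]), np.float64(4.713053732458425e-10), np.float64(4.6247559685029606e-11))
```

Run:
```python
from kin import *
mv(np.array([.543,-.2875,.033+.159+.08]),down(15))
```

```text
move -0.0931 0.1295 0.1122 -0.0137 0.1898 -0.1456 rows>=3.9
```

Request:
carry_out(
  moves="0.046 -0.0233 0.0324 0.01 0 0.04 -0.03;0.046 -0.046 0.065 0.03 -0.005 0.09 -0.07;0.046 -0.07 0.098 0.06 -0.01 0.14 -0.11;0.046 -0.0931 0.1295 0.09 -0.0137 0.1898 -0.1456;0.046 -0.0931 0.1295 0.1122 -0.0137 0.1898 -0.1456;0.046 -0.0931 0.1295 0.1122 -0.0137 0.1898 -0.1456",
)

```text
clock: 15.55
tool_pos: [0.5401, -0.2883, 0.2673]
orientation: [-179.8, 0.5, 14.8]
force: [-0.5, 0.3, 0.8]
opening: 0.0457
```

Run:
```python
from kin import *
o=ctrl.get_obs();print(o['tool_pos'],o['orientation'],o['opening'])
w=snap('wrist','w12');s=snap('scene','s12')
for l in('weight_50_centre','weight_100_centre','weight_200_centre'):
    print(l,[(np.round(a['at'],1),round(a['confidence'],2)) for a in ctrl.mark_of(w,l)[:2]],[(np.round(a['at'],1),round(a['confidence'],2)) for a in ctrl.mark_of(s,l)[:2]])
X=np.array([.543,-.2875,.0255]);print(proj(w,X),proj(s,X),proj(w,X+[0,0,.0215]))
mv(np.array([.543,-.2875,.033+.159]),down(15))
```

```text
[ 0.5401 -0.2883  0.2673] [-179.7674    0.4743   14.8232] 0.04565282699254788
weight_50_centre [(array([148.4, 317.9]), 0.78)] [(array([220.5, 320.2]), 0.41)]
weight_100_centre [(array([252.1, 328. ]), 0.92), (array([43.9, 45.9]), 0.31)] [(array([419.1, 381.6]), 0.72), (array([213.9, 333.7]), 0.4)]
weight_200_centre [(array([344.1, 336.9]), 0.69)] [(array([210. , 351.6]), 0.55)]
(np.float64(249.49749009458037), np.float64(322.3418877778544)) (np.float64(214.61026739562783), np.float64(334.8403864094787)) (np.float64(260.9883456669349), np.float64(322.14747481220616))
move -0.0007 0.0003 0.0795 0.0003 0.0012 0.0013 rows>=1.6
```

View pics/w12.png

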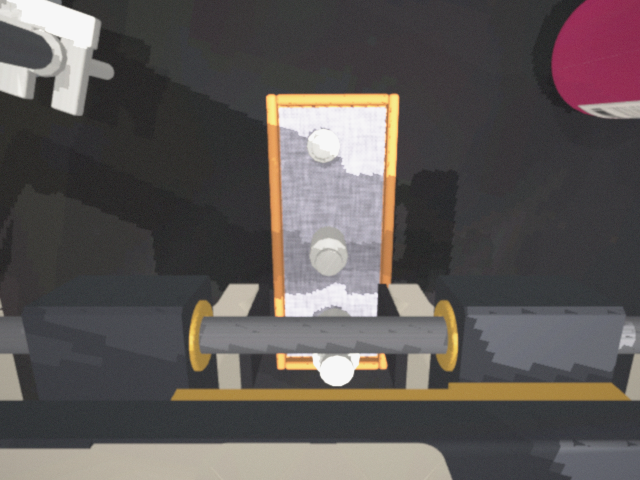

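Request:
carry_out(
  moves="0.046 -0.0015 0.0018 0.025 0 0 0;0.046 -0.0015 0.0018 0.055 0 0 0;0.046 -0.0015 0.0018 0.072 0 0 0;0.046 -0.0015 0.0018 0.0795 0 0 0;0.046 -0.0015 0.0018 0.0795 0 0 0;0 -0.0015 0.0018 0.0795 0 0 0;0 -0.0015 0.0018 0.0795 0 0 0;0 -0.0015 0.0018 0.0795 0 0 0;0 -0.0015 0.0018 0.0795 0 0 0;0 -0.0015 0.0018 0.0795 0 0 0;0 -0.0015 0.0018 0.0795 0 0 0",
)

```text
clock: 17.05
tool_pos: [0.5421, -0.2898, 0.1919]
orientation: [180.0, 0.1, 15.0]
force: [-1.0, 0.5, 5.1]
opening: 0.0211
```

The 100 g weight is gripped at 21 mm. I'll carry it over the right pan.

Run:
```python
from kin import *
p,R=pose(); g=p+.159*R[:,2]; print('g',g)
R1=Rt(0); T=wld([.014,-.120,.185]); print(T)
mv(p+[0,0,.15],R); mv(tcp(T,R1),R1); print(ik(tcp(T,R1),R1,ctrl.get_obs()['joint_pos']))
```

```text
g [ 0.5419 -0.2899  0.0329]
[ 0.6738 -0.0906  0.185 ]
move -0.0002 0.0001 -0.1500 0.0000 0.0000 0.0000 rows>=3.0
move 0.1786 -0.1582 -0.1524 0.0006 0.0013 0.3197 rows>=5.7
(array([  8.7305,  23.2633,  -3.3308,   0.    , -63.4059,  77.9695]), np.float64(2.5776846797341144e-13), np.float64(1.1215469587882953e-14))
```

Request:
carry_out(
  moves="0 0 0 -0.015 0 0 0;0 0 0 -0.05 0 0 0;0 0 0 -0.09 0 0 0;0 0 0 -0.13 0 0 0;0 0.02 -0.0175 -0.1524 0 0 0.05;0 0.05 -0.0435 -0.1524 0 0 0.1;0 0.08 -0.07 -0.1524 0 0 0.16;0 0.11 -0.097 -0.1524 0 0 0.22;0 0.14 -0.124 -0.1524 0 0 0.28;0 0.16 -0.142 -0.1524 0 0 0.3197;0 0.1786 -0.1582 -0.1524 0 0 0.3197;0 0.1786 -0.1582 -0.1524 0 0 0.3197;0 0.1786 -0.1582 -0.1524 0 0 0.3197",
)

```text
clock: 18.35
tool_pos: [0.6737, -0.0902, 0.3426]
orientation: [180.0, 0.2, -3.2]
force: [0.7, -0.7, -0.5]
opening: 0.0209
```

Run:
```python
from kin import *
o=ctrl.get_obs();print(o['tool_pos'],o['orientation'],o['opening'],o['force'])
p,R=pose(); g=p+.159*R[:,2]; print('own',own(g))
w=snap('wrist','w13');s=snap('scene','s13')
cv2.imwrite('pics/s13c.png',cv2.resize(s['image'][180:320,220:400,::-1],None,fx=4.2,fy=4.2,interpolation=cv2.INTER_CUBIC))
```

```text
[ 0.6737 -0.0902  0.3426] [179.9724   0.1971  -3.2136] 0.020910940214019066 [ 0.6655 -0.6671 -0.5366]
own [ 0.0134 -0.1197  0.1836]
```

View pics/s13c.png

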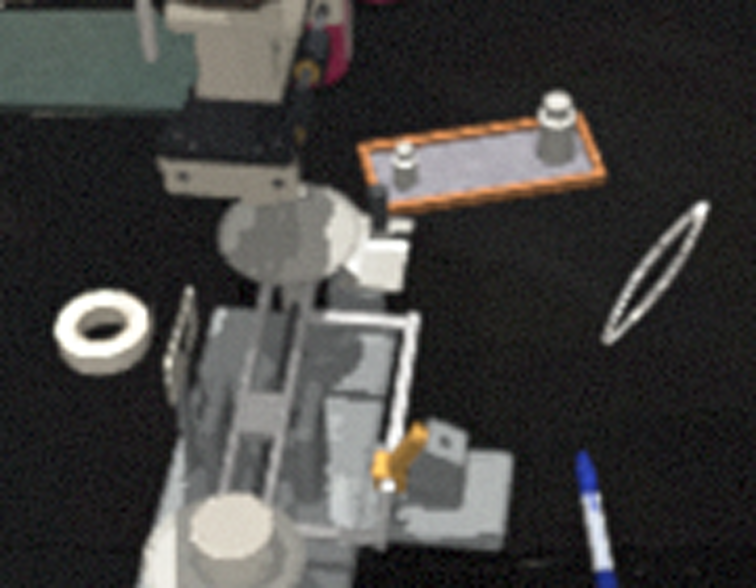

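View pics/w13.png

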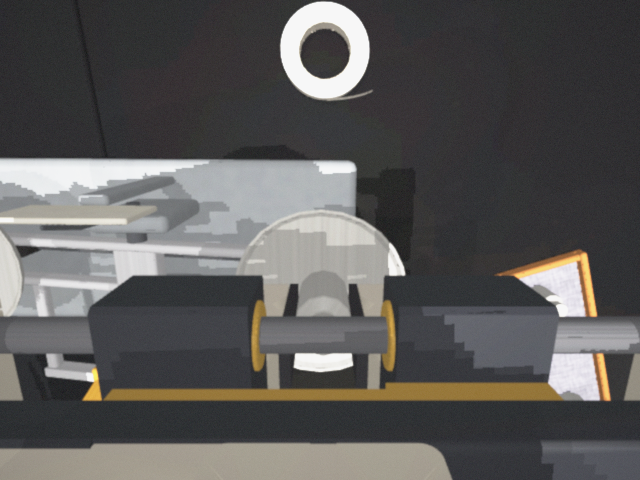

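Request:
carry_out(
  moves="0 0 0 0.01 0 0 0;0 0 0 0.02 0 0 0;0 0 0 0.027 0 0 0;0 0 0 0.031 0 0 0;0 0 0 0.0325 0 0 0;0 0 0 0.0325 0 0 0",
)

```text
clock: 19.05
tool_pos: [0.6736, -0.0906, 0.3105]
orientation: [180.0, 0.2, -3.3]
force: [0.4, 0.4, -0.6]
opening: 0.0208
```

Run:
```python
from kin import *
o=ctrl.get_obs();print(o['tool_pos'],o['force'])
s=snap('scene','s14')
cv2.imwrite('pics/s14c.png',cv2.resize(s['image'][200:260,250:350,::-1],None,fx=7,fy=7,interpolation=cv2.INTER_CUBIC))
```

```text
[ 0.6736 -0.0906  0.3105] [ 0.4406  0.4399 -0.5939]
```

View pics/s14c.png

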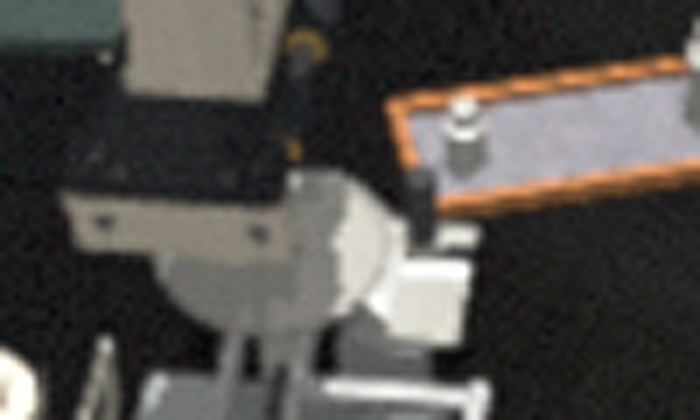

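Request:
carry_out(
  moves="0 0 0 0.001 0 0 0;0 0 0 0.002 0 0 0;0 0 0 0.003 0 0 0;0 0 0 0.003 0 0 0",
)

```text
clock: 19.5
tool_pos: [0.6737, -0.0906, 0.3079]
orientation: [180.0, 0.1, -3.3]
force: [-0.4, 0.3, 0.5]
opening: 0.0212
```

Request:
carry_out(
  moves="0 0 0 0.001 0 0 0;0 0 0 0.001 0 0 0;0.023 0 0 0.001 0 0 0;0.025 0 0 0.001 0 0 0;0.03 0 0 0.001 0 0 0;0.036 0 0 0.001 0 0 0;0.036 0 0 0.001 0 0 0;0.036 0 0 -0.008 0 0 0;0.036 0 0 -0.03 0 0 0;0.036 0 0 -0.07 0 0 0;0.036 0 0 -0.11 0 0 0;0.036 0 0 -0.11 0 0 0",
)

```text
clock: 20.7
tool_pos: [0.6749, -0.0909, 0.4257]
orientation: [180.0, -0.5, -3.3]
force: [-0.4, 0.0, -0.5]
opening: 0.036
```

Run:
```python
from kin import *
o=ctrl.get_obs();print(o['tool_pos'],o['force'],o['opening'])
s=snap('scene','s15');w=snap('wrist','w15')
cv2.imwrite('pics/s15c.png',cv2.resize(s['image'][180:320,220:400,::-1],None,fx=4.2,fy=4.2,interpolation=cv2.INTER_CUBIC))
```

```text
[ 0.6749 -0.0909  0.4257] [-0.3763  0.0467 -0.5105] 0.035978184407491516
```

View pics/s15c.png

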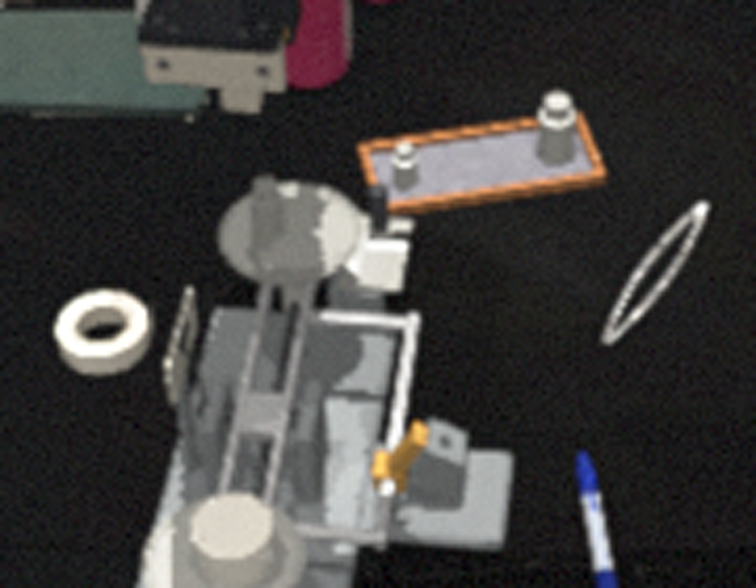

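View pics/w15.png

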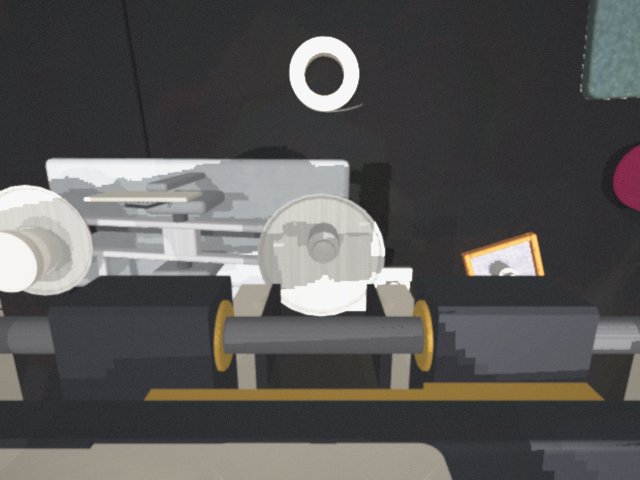

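The 100 g weight stands on the pan and the beam is still at the left-low stop, so the jar weighs roughly 158 g or more. The 50 g weight is needed too.

Run:
```python
from ov import *
pw,Rw=pose(); w=snap('wrist')
p=np.array([.5401,-.2883,.2673]);R=Ro.from_euler('xyz',[-179.7674,.4743,14.8232],degrees=True).as_matrix()
v=camat(w,pw,Rw,p,R,'w12')
X=atz(v,(148.4,317.9-2.),.0215);print(X, atz(v,(145,323-2),.0389),'100:',atz(v,(252,326),.0255))
R1=down(15); T=np.array([X[0],X[1],.0325]);
mv(tcp(T,R1)+[0,0,.08],R1)
print(ik(tcp(T,R1),R1,ctrl.get_obs()['joint_pos']))
```

```text
[ 0.5979 -0.2696  0.0215] [ 0.601  -0.2718  0.0389] 100: [ 0.5426 -0.2901  0.0255]
move -0.0649 0.1830 0.1468 -0.0004 0.0017 -0.3198 rows>=4.9
(array([ -7.2605,  29.9284, -15.2308,   0.    , -44.8407, 112.2605]), np.float64(3.352244483006837e-10), np.float64(9.551205760499988e-11))
```

Request:
carry_out(
  moves="0.04 -0.01 0.03 0.005 0 0 -0.05;0.04 -0.025 0.075 0.02 0 0 -0.12;0.04 -0.04 0.12 0.05 0 0 -0.2;0.04 -0.055 0.16 0.09 0 0 -0.28;0.04 -0.063 0.1842 0.13 0 0 -0.3198;0.04 -0.063 0.1842 0.1468 0 0 -0.3198;0.04 -0.063 0.1842 0.1468 0 0 -0.3198",
)

```text
clock: 21.55
tool_pos: [0.5972, -0.2718, 0.2656]
orientation: [-179.7, 0.6, 14.8]
force: [-1.2, 1.6, 0.4]
opening: 0.0402
```

Run:
```python
from kin import *
o=ctrl.get_obs();print(o['tool_pos'],o['orientation'],o['opening'],o['force'])
w=snap('wrist','w16'); 
print([(np.round(a['at'],1),round(a['confidence'],2)) for a in ctrl.mark_of(w,'weight_50_centre')[:2]])
X=np.array([.600,-.2708,.0215]);print(proj(w,X))
mv(np.array([.600,-.2708,.0325+.159]),down(15))
```

```text
[ 0.5972 -0.2718  0.2656] [-179.7091    0.6392   14.8383] 0.04016851097179418 [-1.2186  1.5735  0.4043]
[(array([245.8, 324.8]), 0.75)]
(np.float64(247.31078925589247), np.float64(322.3812603528877))
move 0.0003 -0.0001 0.0793 -0.0006 0.0042 0.0001 rows>=1.6
```

View pics/w16.png

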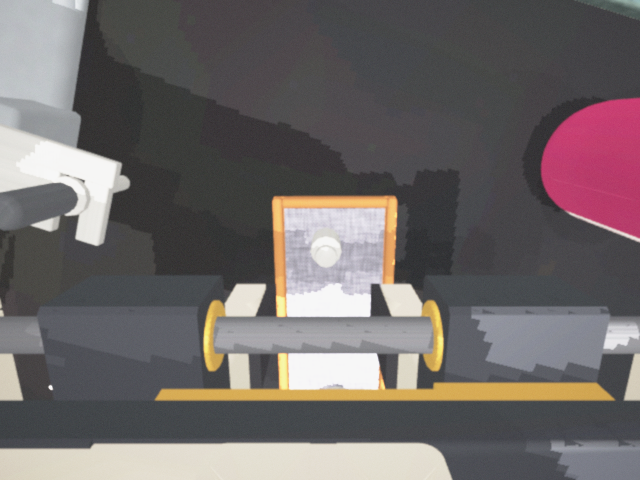

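Request:
carry_out(
  moves="0.04 0.0002 0 0.025 0 0 0;0.04 0.0002 0 0.055 0 0 0;0.04 0.0003 0 0.072 0 0 0;0.04 0.0003 0 0.0793 0 0 0;0.04 0.0003 0 0.0793 0 0 0;0 0.0003 0 0.0793 0 0 0;0 0.0003 0 0.0793 0 0 0;0 0.0003 0 0.0793 0 0 0;0 0.0003 0 0.0793 0 0 0;0 0.0003 0 0.0793 0 0 0",
)

```text
clock: 22.65
tool_pos: [0.6004, -0.2709, 0.1929]
orientation: [180.0, 0.1, 15.0]
force: [-0.8, 2.5, 5.2]
opening: 0.0166
```

Run:
```python
from kin import *
p,R=pose(); g=p+.159*R[:,2]; print('g',g)
R1=Rt(0); T=wld([-.017,-.120,g[2]+.155]); print(T)
mv(tcp(T,R1),R1); print(ik(tcp(T,R1),R1,ctrl.get_obs()['joint_pos']))
```

```text
g [ 0.6003 -0.271   0.0339]
[ 0.6428 -0.0888  0.1889]
move 0.0880 -0.1648 -0.1552 0.0006 0.0010 0.3198 rows>=4.9
(array([  9.3267,  20.347 ,  -7.2907,   0.    , -62.3622,  77.3733]), np.float64(2.6575873065728004e-12), np.float64(2.2697457014314838e-13))
```

Request:
carry_out(
  moves="0 0 0 -0.015 0 0 0;0 0 0 -0.05 0 0 0;0 0 0 -0.09 0 0 0;0 0 0 -0.13 0 0 0;0 0.005 -0.01 -0.155 0 0 0.03;0 0.02 -0.037 -0.1552 0 0 0.09;0 0.04 -0.075 -0.1552 0 0 0.16;0 0.06 -0.112 -0.1552 0 0 0.23;0 0.078 -0.146 -0.1552 0 0 0.29;0 0.088 -0.1648 -0.1552 0 0 0.3198;0 0.088 -0.1648 -0.1552 0 0 0.3198;0 0.088 -0.1648 -0.1552 0 0 0.3198",
)

```text
clock: 23.85
tool_pos: [0.6426, -0.0885, 0.3475]
orientation: [180.0, 0.1, -3.2]
force: [-0.5, -1.2, -0.5]
opening: 0.0166
```

Run:
```python
from kin import *
o=ctrl.get_obs();print(o['tool_pos'],o['orientation'],o['opening'],o['force'])
p,R=pose(); g=p+.159*R[:,2]; print('own',own(g))
w=snap('wrist','w17')
```

```text
[ 0.6426 -0.0885  0.3475] [179.9735   0.1295  -3.2178] 0.016633321887324623 [-0.5275 -1.2459 -0.5409]
own [-0.0176 -0.1197  0.1885]
```

View pics/w17.png

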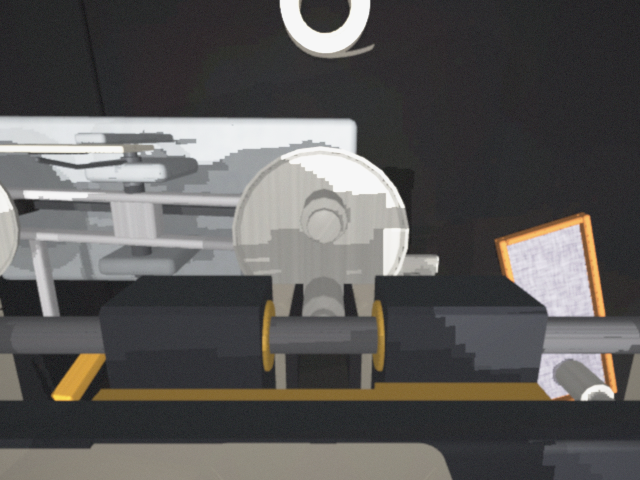

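Request:
carry_out(
  moves="0 0 0 0.012 0 0 0;0 0 0 0.024 0 0 0;0 0 0 0.032 0 0 0;0 0 0 0.036 0 0 0;0 0 0 0.038 0 0 0;0 0 0 0.04 0 0 0;0 0 0 0.042 0 0 0;0 0 0 0.044 0 0 0;0 0 0 0.046 0 0 0;0 0 0 0.048 0 0 0;0 0 0 0.048 0 0 0",
)

```text
clock: 25.0
tool_pos: [0.6426, -0.0888, 0.2986]
orientation: [180.0, 0.2, -3.3]
force: [-1.1, 1.1, -0.4]
opening: 0.0166
```

Run:
```python
from kin import *
o=ctrl.get_obs();print(o['tool_pos'],o['opening'],o['force'])
s=snap('scene','s18')
cv2.imwrite('pics/s18c.png',cv2.resize(s['image'][180:320,220:400,::-1],None,fx=4.2,fy=4.2,interpolation=cv2.INTER_CUBIC))
```

```text
[ 0.6426 -0.0888  0.2986] 0.01663009371791899 [-1.0739  1.1435 -0.4416]
```

View pics/s18c.png

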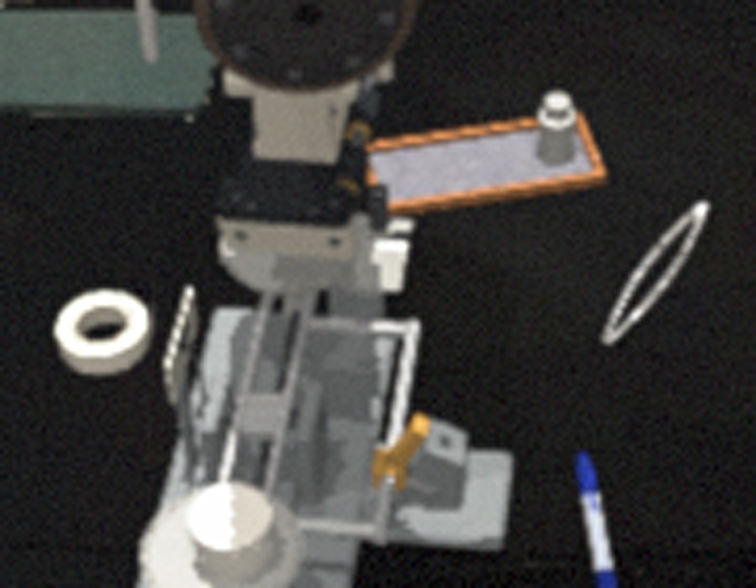

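The pan has moved down with the weight. I'll release slowly and back off.

Request:
carry_out(
  moves="0.018 0 0 0 0 0 0;0.02 0 0 0 0 0 0;0.026 0 0 0 0 0 0;0.032 0 0 0 0 0 0;0.034 0 0 0 0 0 0;0.034 0 0 -0.008 0 0 0;0.034 0 0 -0.03 0 0 0;0.034 0 0 -0.07 0 0 0;0.034 0 0 -0.11 0 0 0;0.034 0 0 -0.13 0 0 0;0.034 0 0 -0.13 0 0 0",
)

```text
clock: 26.15
tool_pos: [0.6434, -0.089, 0.434]
orientation: [-180.0, -0.3, -3.3]
force: [0.5, 0.1, 0.2]
opening: 0.0339
```

Run:
```python
from kin import *
o=ctrl.get_obs();print(o['tool_pos'],o['opening'],o['force'])
s=snap('scene','s19');w=snap('wrist','w19')
cv2.imwrite('pics/s19c.png',cv2.resize(s['image'][180:320,220:400,::-1],None,fx=4.2,fy=4.2,interpolation=cv2.INTER_CUBIC))
```

```text
[ 0.6434 -0.089   0.434 ] 0.033926715925503975 [0.5221 0.1151 0.1724]
```

View pics/s19c.png

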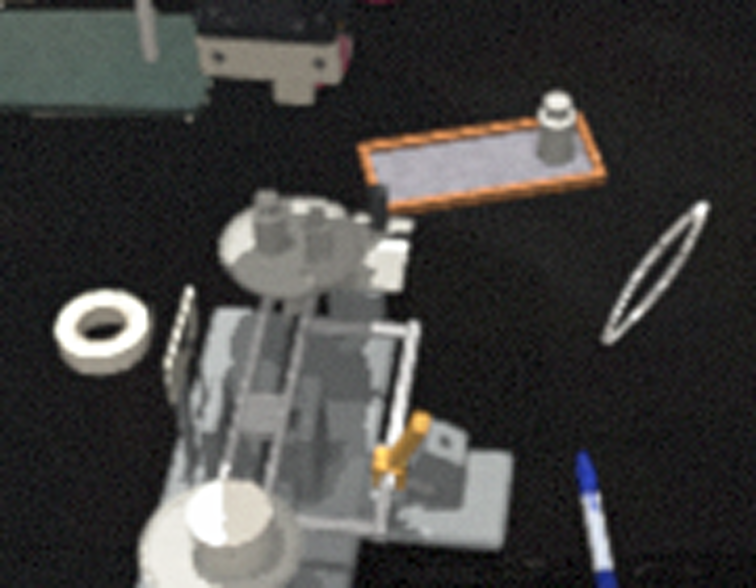

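View pics/w19.png

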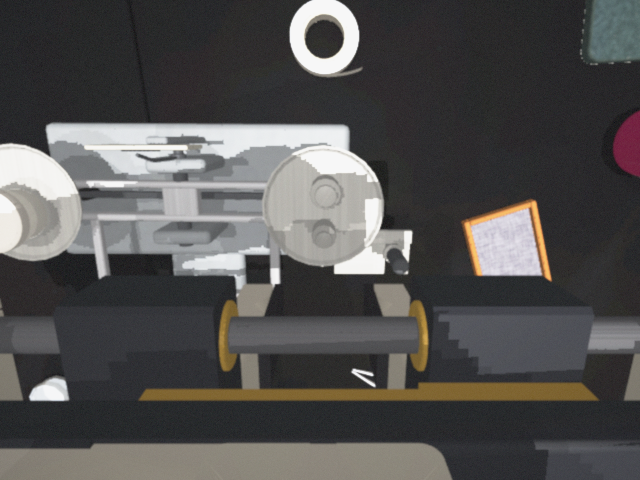

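Run:
```python
import cv2
a=cv2.imread('pics/w19.png')[110:260,40:300];cv2.imwrite('pics/w19c.png',cv2.resize(a,None,fx=3,fy=3,interpolation=cv2.INTER_CUBIC))
```

```text
(no output)
```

View pics/w19c.png

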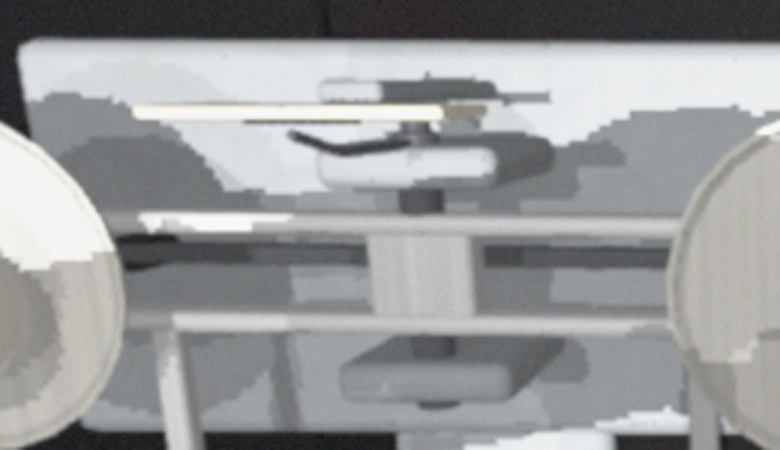

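Both weights stand on the right pan. I'll place the camera in front of the scale to read the needle.

Run:
```python
from kin import *
R=Rt(0,17);T=wld([-.142,0,.338]);mv(T,R);print(ik(T,R,ctrl.get_obs()['joint_pos']))
```

```text
move -0.1248 -0.1199 0.0918 -0.0001 0.2978 -0.0003 rows>=3.9
(array([ 28.3188,   4.7179, -36.8628,  15.57  , -34.824 ,  46.6283]), np.float64(8.355534721610419e-14), np.float64(5.552615242221677e-15))
```

Request:
carry_out(
  moves="0.034 -0.04 -0.039 0.01 0 0.05 0;0.034 -0.08 -0.078 0.04 0 0.13 0;0.034 -0.11 -0.105 0.07 0 0.21 0;0.034 -0.1248 -0.1199 0.0918 0 0.2978 0;0.034 -0.1248 -0.1199 0.0918 0 0.2978 0;0.034 -0.1248 -0.1199 0.0918 0 0.2978 0;0.034 -0.1248 -0.1199 0.0918 0 0.2978 0",
)

```text
clock: 26.95
tool_pos: [0.526, 0.0386, 0.338]
orientation: [180.0, -17.0, -3.3]
force: [1.0, -0.3, 0.7]
opening: 0.0341
```

Run:
```python
from kin import *
o=ctrl.get_obs();print(o['tool_pos'],o['orientation'],o['force'])
w=snap('wrist','w20');im=w['image'][:,:,::-1]
cv2.imwrite('pics/w20c.png',cv2.resize(im[0:120,200:430],None,fx=3.4,fy=4.5,interpolation=cv2.INTER_CUBIC))
```

```text
[0.526  0.0386 0.338 ] [179.9957 -16.995   -3.2642] [ 1.0486 -0.2629  0.7187]
```

View pics/w20.png

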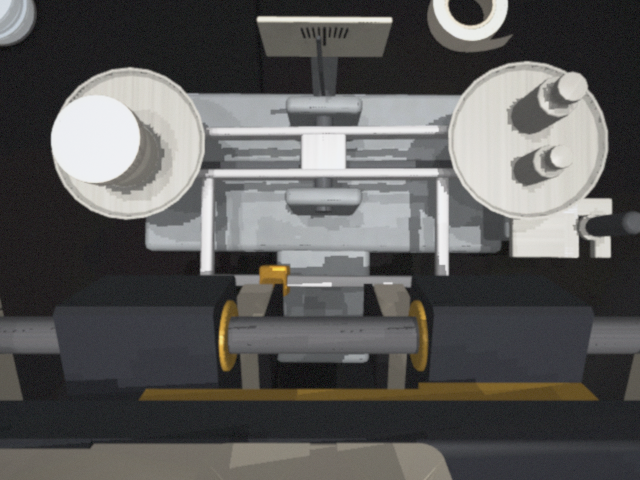

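View pics/w20c.png

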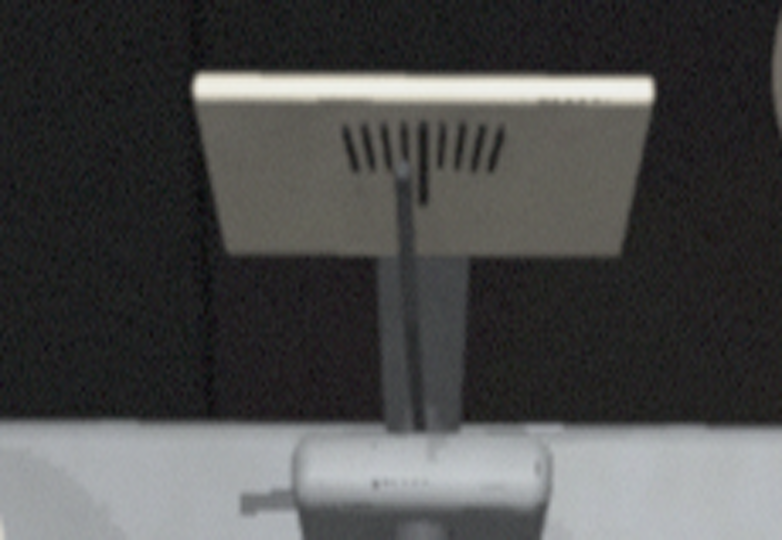

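The needle tip is at zoomed x=402 and the long middle mark at x=423, one small mark to the left. That is about −0.05 rad, or roughly 14.5 g, so the poise has to go about 35 mm to the right. I'll plan the tab grasp.

Run:
```python
from kin import *
q0=ctrl.get_obs()['joint_pos']
for tilt in (25,22,19):
    R=Rt(0,tilt); a=RB@np.array([-np.sin(np.radians(25)),0,np.cos(np.radians(25))]); q=q0
    for y,d in((.034,.045),(.034,.003),(-.002,.003),(-.002,.045)):
        t=wld([-.099,y,.1055])+d*a; q,e,an=ik(tcp(t,R),R,q); print(tilt,y,d,q,e,an)
R=Rt(0,22);mv(tcp(wld([-.099,.034,.1055])+.05*a,R),R)
w=snap('wrist'); print(proj(w,wld([-.085,.034,.085])), ctrl.recognise(w,'poise')[:1])
```

```text
25 0.034 0.045 [ 25.3672   2.7863 -58.28    58.4985 -13.4825   5.7682] 0.848614616450487 0.5053789593099233
25 0.034 0.003 [ 20.5311   7.782  -58.28    66.3023  -9.5488   1.6872] 5.169140952126188 3.184866504228733
25 -0.002 0.003 [ 18.1176   7.2127 -58.28    60.4138  -8.4612   9.8398] 5.231108931652223 3.4800972630099425
25 -0.002 0.045 [ 22.3463   2.1175 -58.28    54.1445 -12.5661  12.8879] 1.175755337519029 0.7342138900335664
22 0.034 0.045 [ 30.8717   3.8269 -52.9558  40.2396 -19.009   19.1485] 8.091983845180173e-11 2.5953449844102223e-11
22 0.034 0.003 [ 18.7643   8.213  -58.2544  69.7557  -8.6261  -0.1403] 2.1297553287604395e-11 1.2671723793238957e-12
22 -0.002 0.003 [ 16.4645   7.7088 -58.28    64.3146  -7.9553   7.4423] 0.44899574278320326 0.2933907036057074
22 -0.002 0.045 [ 27.2352   3.1479 -53.1034  37.6368 -18.1602  25.0941] 1.2412670766236365e-13 1.4392680607656402e-14
19 0.034 0.045 [ 32.8448   5.0587 -47.1477  27.3236 -24.7306  30.2309] 3.09880529528356e-11 8.418235902506845e-12
19 0.034 0.003 [ 29.2009   9.6354 -50.3921  36.7215 -17.0116  23.435 ] 1.624353417151118e-13 3.806658435168077e-14
19 -0.002 0.003 [ 25.7431   9.0972 -50.4558  34.0647 -16.39    29.3282] 4.685847875294204e-10 1.274812432923072e-10
19 -0.002 0.045 [ 29.0629   4.4047 -47.2427  25.1588 -24.2002  35.8798] 2.1544120232613907e-13 1.4383616186581448e-14
move -0.0495 -0.0335 0.0270 -0.0005 0.0864 -0.0005 rows>=1.3
(np.float64(282.7996239404949), np.float64(268.52022339117644)) [{'extent': [259.1, 267.6, 288.6, 296.7], 'confidence': 0.84}]
```

Run:
```python
from kin import *
a=RB@np.array([-np.sin(np.radians(25)),0,np.cos(np.radians(25))])
R=Rt(0,19);T=wld([-.099,.033,.1055])
mv(tcp(T+.05*a,R),R); mv(tcp(T+.004*a,R),R)
p=tcp(T+.05*a,R); print(delta(tcp(T+.004*a,R),R,p,R))
```

```text
move -0.0412 -0.0328 0.0264 -0.0004 0.0341 -0.0015 rows>=1.2
move -0.0348 -0.0328 0.0720 -0.0004 0.0341 -0.0015 rows>=1.7
(array([ 0.0048, -0.    ,  0.0457]), array([0., 0., 0.]))
```

Request:
carry_out(
  moves="0.03 -0.04 -0.01 0 0 0 0;0.03 -0.0412 -0.0328 0.0264 0 0.0341 -0.001;0.03 -0.0412 -0.0328 0.0264 0 0.0341 -0.001;0.03 -0.0412 -0.0328 0.0264 0 0.0341 -0.001",
)

```text
clock: 27.5
tool_pos: [0.496, 0.0725, 0.3001]
orientation: [179.9, -18.9, -3.2]
force: [0.2, -0.1, 0.0]
opening: 0.03
```

Run:
```python
from kin import *
o=ctrl.get_obs();print(o['tool_pos'],o['orientation'],o['force'])
a=RB@np.array([-np.sin(np.radians(25)),0,np.cos(np.radians(25))])
R=Rt(0,19);T=wld([-.099,.033,.1055]);mv(tcp(T+.004*a,R),R)
w=snap('wrist','w21');im=w['image'][:,:,::-1]
print(proj(w,T),proj(w,T+.018*a))
cv2.imwrite('pics/w21c.png',im[150:450,150:550])
s=snap('scene');cv2.imwrite('pics/s21c.png',cv2.resize(s['image'][220:320,260:380,::-1],None,fx=6,fy=6,interpolation=cv2.INTER_CUBIC))
```

```text
[0.496  0.0725 0.3001] [179.92   -18.8586  -3.2471] [ 0.1932 -0.1306  0.016 ]
move 0.0062 -0.0004 0.0451 0.0011 0.0025 0.0009 rows>=0.9
(np.float64(265.45811712157234), np.float64(318.66976730698826)) (np.float64(281.7190393335079), np.float64(318.3447670224037))
```

View pics/w21c.png

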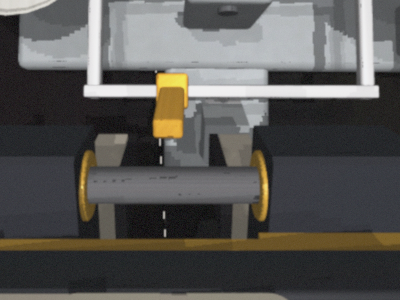

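View pics/s21c.png

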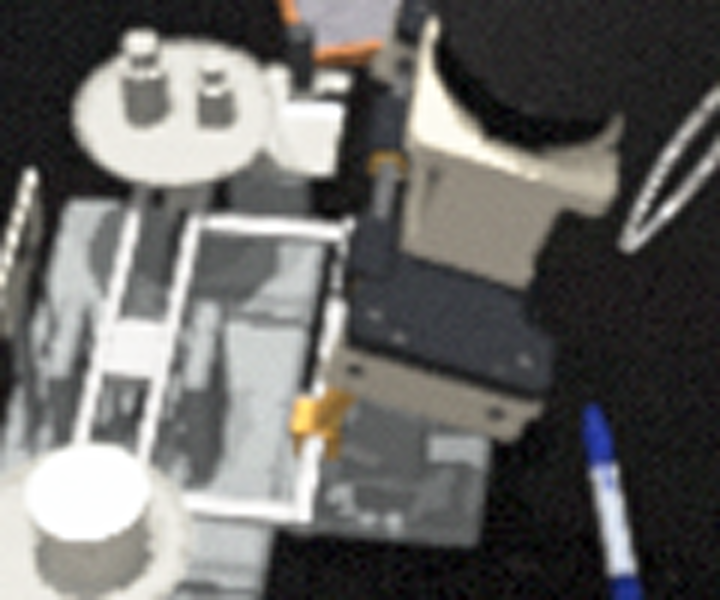

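Request:
carry_out(
  moves="0.03 0.001 -0.0024 0.01 0 0 0;0.03 0.003 -0.0024 0.025 0 0 0;0.03 0.006 -0.0024 0.0451 0 0 0;0.03 0.006 -0.0024 0.0451 0 0 0;0.03 0.006 -0.0024 0.0451 0 0 0;0 0.006 -0.0024 0.0451 0 0 0;0 0.006 -0.0024 0.0451 0 0 0;0 0.006 -0.0024 0.0451 0 0 0;0 0.006 -0.0024 0.0451 0 0 0;0 0.006 -0.0024 0.0451 0 0 0",
)

```text
clock: 28.6
tool_pos: [0.5158, 0.0741, 0.2606]
orientation: [180.0, -19.0, -3.2]
force: [-3.6, -0.2, 6.9]
opening: 0.0135
```

Run:
```python
from kin import *
o=ctrl.get_obs();print(o['tool_pos'],o['orientation'],o['force'],o['opening'])
p,R=pose();print(own(p+.159*R[:,2]))
w=snap('wrist','w22')
cv2.imwrite('pics/w22c.png',cv2.resize(w['image'][0:300,100:540,::-1],None,fx=1.8,fy=1.8))
R1=Rt(0,19)
for d in(.01,.0345): mv(p+RB@np.array([0,-d,0]),R)
```

```text
[0.5158 0.0741 0.2606] [179.9961 -18.9961  -3.2386] [-3.6325 -0.2026  6.9494] 0.013505273773436976
[-0.1015  0.0354  0.1103]
move 0.0000 0.0100 -0.0000 0.0000 0.0000 -0.0000 rows>=0.2
move 0.0000 0.0345 -0.0000 0.0000 0.0000 -0.0000 rows>=0.7
```

View pics/w22c.png

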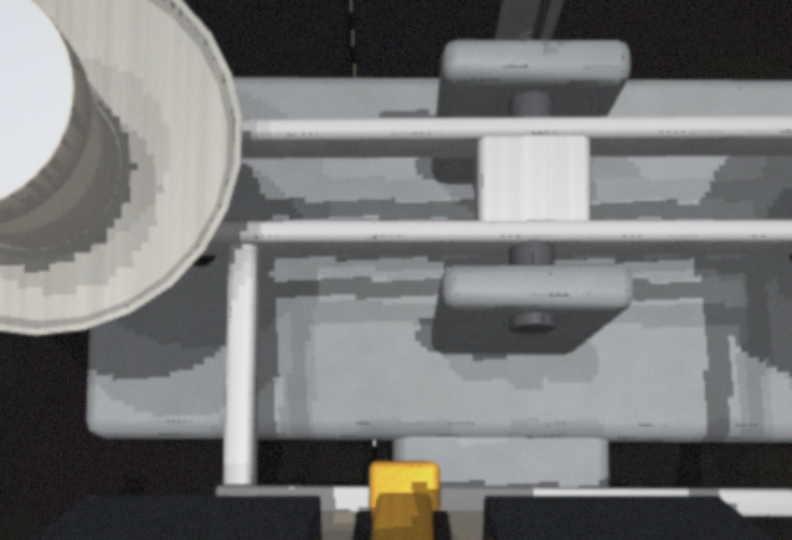

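Tab gripped (13.5 mm). I'll slide it 34.5 mm to the right, release and back off.

Request:
carry_out(
  moves="0 0 0.004 0 0 0 0;0 0 0.01 0 0 0 0;0 0 0.016 0 0 0 0;0 0 0.022 0 0 0 0;0 0 0.028 0 0 0 0;0 0 0.033 0 0 0 0;0 0 0.0345 0 0 0 0;0 0 0.0345 0 0 0 0;0 0 0.0345 0 0 0 0",
)

```text
clock: 29.55
tool_pos: [0.5136, 0.0394, 0.2611]
orientation: [-180.0, -19.0, -3.3]
force: [-9.6, 0.0, 15.0]
opening: 0.014
```

Run:
```python
from kin import *
o=ctrl.get_obs();print(o['tool_pos'],o['orientation'],o['force'],o['opening'])
p,R=pose();print(own(p+.159*R[:,2]))
w=snap('wrist','w23')
cv2.imwrite('pics/w23c.png',cv2.resize(w['image'][0:300,100:540,::-1],None,fx=1.8,fy=1.8))
R1=Rt(0,17)
a=RB@np.array([-np.sin(np.radians(25)),0,np.cos(np.radians(25))])
mv(p+.05*a,R); mv(wld([-.142,0,.338]),R1)
```

```text
[0.5136 0.0394 0.2611] [-179.9982  -19.0309   -3.2631] [-9.6401  0.0011 14.9776] 0.014040764519343161
[-0.1016  0.0006  0.1108]
move -0.0052 0.0000 -0.0497 -0.0000 -0.0000 0.0001 rows>=1.0
move 0.0359 0.0006 -0.0690 -0.0003 -0.0355 0.0007 rows>=1.6
```

View pics/w23c.png

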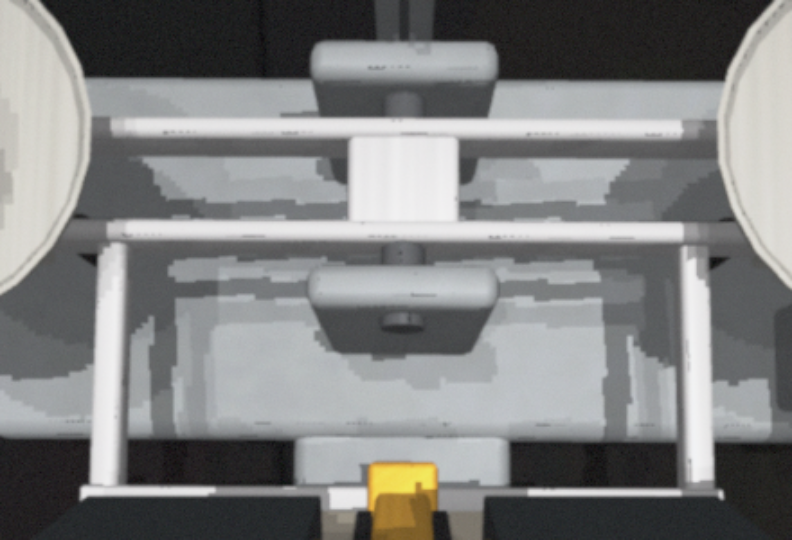

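Request:
carry_out(
  moves="0.018 0 0 0 0 0 0;0.024 0 0 0 0 0 0;0.028 0 0 0 0 0 0;0.028 0 0 0 0 0 0;0.028 -0.002 0 -0.02 0 0 0;0.028 -0.0052 0 -0.0497 0 0 0;0.028 0.02 0.0006 -0.065 0 -0.02 0;0.028 0.0359 0.0006 -0.069 0 -0.0355 0;0.028 0.0359 0.0006 -0.069 0 -0.0355 0;0.028 0.0359 0.0006 -0.069 0 -0.0355 0;0.028 0.0359 0.0006 -0.069 0 -0.0355 0;0.028 0.0359 0.0006 -0.069 0 -0.0355 0;0.028 0.0359 0.0006 -0.069 0 -0.0355 0;0.028 0.0359 0.0006 -0.069 0 -0.0355 0",
)

```text
clock: 31.0
tool_pos: [0.525, 0.0381, 0.336]
orientation: [179.9, -16.8, -3.2]
force: [-0.4, -0.4, -0.6]
opening: 0.0281
```

```bash
cat > nd.py <<'E'
from kin import *
import sys
n=sys.argv[1]
o=ctrl.get_obs();print(o['tool_pos'],o['orientation'],o['force'],o['clock'])
w=snap('wrist',n);im=w['image'][:,:,::-1]
cv2.imwrite('pics/%sc.png'%n,cv2.resize(im[0:120,240:400],None,fx=5,fy=5,interpolation=cv2.INTER_CUBIC))
E
python3 nd.py w24
```

```text
[0.525  0.0381 0.336 ] [179.9354 -16.8261  -3.2317] [-0.4417 -0.4443 -0.5601] 31.0
```

View pics/w24c.png

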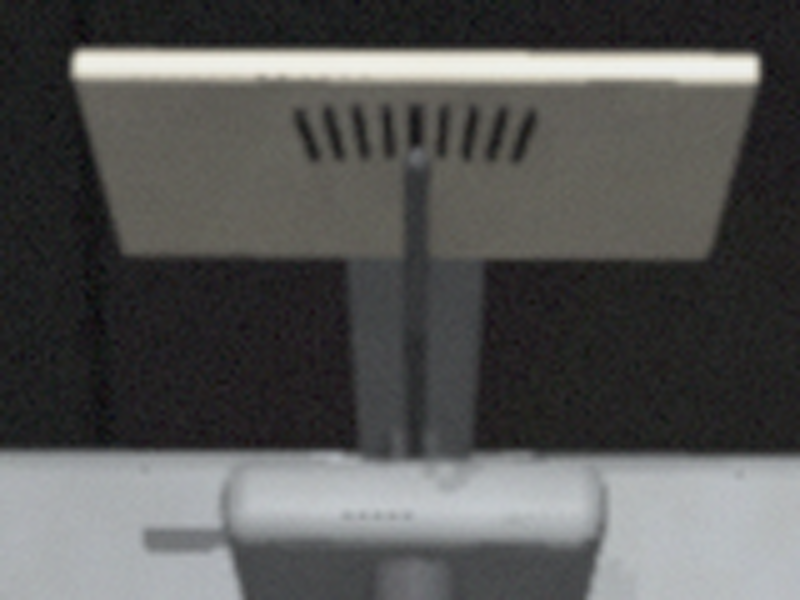

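View pics/w24.png

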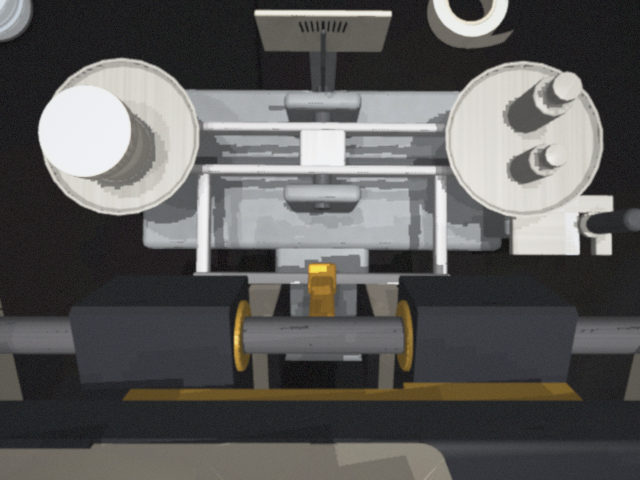

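The needle tip now covers the middle mark, at zoomed x≈417 for both. I'll measure it at sub-pixel level and again after a pause.

```bash
cat > sub.py <<'E'
from kin import *
def meas():
    acc=0
    for k in range(4):
        acc=acc+cv2.cvtColor(snap('wrist')['image'],cv2.COLOR_RGB2GRAY).astype(float)
    g=acc/4
    def cen(r0,r1,c0,c1):
        row=g[r0:r1,c0:c1].mean(0); bg=np.percentile(row,80); wgt=np.clip(bg-row-8,0,None); return (wgt*np.arange(c0,c1)).sum()/wgt.sum()
    # marks rows 22-28, columns per mark
    row=g[23:28,296:352].mean(0)
    mins=[i+296 for i in range(1,len(row)-1) if row[i]<row[i-1] and row[i]<=row[i+1]]
    print('mark minima',mins)
    print('mid mark',[round(cen(r,r+2,320,327),2) for r in (22,24,26)])
    print('needle',[(r,round(cen(r,r+4,316,331),2)) for r in range(32,52,4)])
meas()
E
python3 sub.py
```

```text
mark minima [300, 306, 312, 317, 323, 328, 334, 340, 345]
mid mark [np.float64(322.81), np.float64(322.79), np.float64(322.79)]
needle [(32, np.float64(322.79)), (36, np.float64(322.94)), (40, np.float64(323.03)), (44, np.float64(323.04)), (48, np.float64(323.02))]
```

Request:
carry_out(
  moves="0.028 0 0 0 0 0 0;0.028 0 0 0 0 0 0;0.028 0 0 0 0 0 0;0.028 0 0 0 0 0 0;0.028 0 0 0 0 0 0;0.028 0 0 0 0 0 0",
)

```text
clock: 31.85
tool_pos: [0.5253, 0.0382, 0.3363]
orientation: [180.0, -16.8, -3.2]
force: [-0.5, -0.6, -0.6]
opening: 0.0282
```

```bash
python3 sub.py; python3 nd.py w25
```

```text
mark minima [300, 306, 312, 317, 323, 329, 334, 340, 345]
mid mark [np.float64(322.89), np.float64(322.86), np.float64(322.87)]
needle [(32, np.float64(322.72)), (36, np.float64(323.08)), (40, np.float64(323.06)), (44, np.float64(323.07)), (48, np.float64(323.05))]
[0.5253 0.0382 0.3363] [179.9569 -16.852   -3.2411] [ 0.6502  0.5988 -0.2769] 32.05
```

View pics/w25c.png

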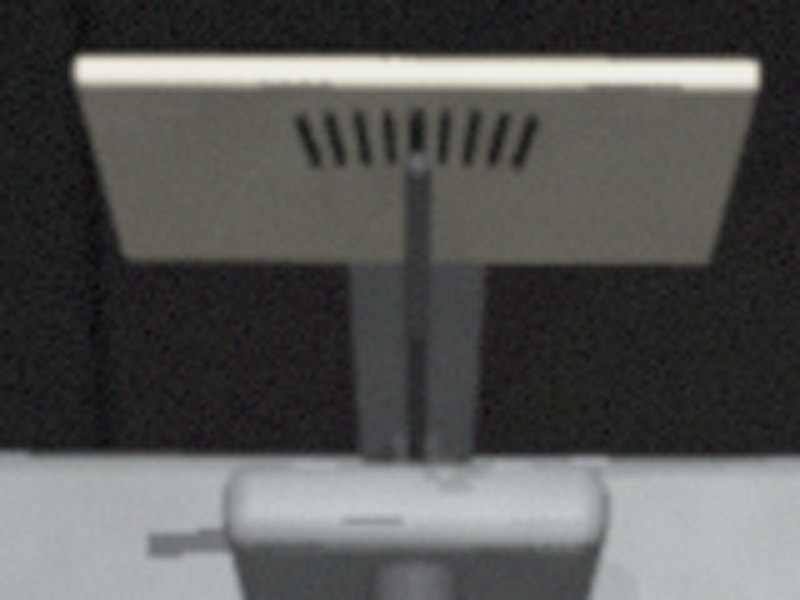

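The needle is within about 0.2 px (under 0.1 mm) of the middle mark and steady. I'll do a last look over the scene before handing in.

Run:
```python
from kin import *
s=snap('scene','s26');t=snap('top','t26')
cv2.imwrite('pics/s26c.png',cv2.resize(s['image'][180:340,230:410,::-1],None,fx=4,fy=3.7,interpolation=cv2.INTER_CUBIC))
for n,P in(('scene0',s),('top0',t)):
    a=cv2.imread('pics/%s.png'%n)[:,:,::-1].astype(float); d=np.abs(a-P['image']).mean(2)>60
    k,_,st,c=cv2.connectedComponentsWithStats(d.astype(np.uint8)); print(n,[(st[i,:5].tolist()) for i in range(1,k) if st[i,4]>12])
```

```text
scene0 [[578, 0, 6, 4, 15], [601, 0, 39, 48, 321], [458, 58, 66, 71, 260], [353, 92, 37, 20, 174], [500, 93, 81, 77, 811], [630, 100, 4, 7, 13], [364, 104, 38, 18, 127], [628, 125, 12, 4, 20], [362, 129, 66, 68, 1566], [613, 132, 8, 16, 31], [334, 140, 36, 32, 174], [332, 161, 11, 11, 73], [632, 160, 6, 8, 14], [601, 166, 11, 7, 18], [613, 166, 5, 10, 17], [345, 168, 28, 9, 91], [598, 174, 8, 6, 13], [606, 177, 8, 7, 18], [605, 185, 9, 5, 14], [590, 191, 18, 19, 55], [309, 201, 23, 29, 190], [585, 201, 7, 13, 28], [322, 202, 37, 21, 393], [441, 204, 38, 31, 463], [421, 220, 12, 13, 23], [305, 225, 46, 26, 525], [286, 226, 18, 6, 36], [273, 229, 8, 8, 18], [529, 228, 3, 13, 18], [308, 231, 10, 4, 31], [534, 233, 4, 9, 17], [280, 234, 9, 8, 55], [293, 236, 7, 7, 36], [274, 245, 30, 8, 52], [504, 250, 14, 16, 169], [299, 256, 40, 30, 294], [573, 271, 67, 80, 2415], [318, 278, 10, 11, 60], [557, 284, 13, 5, 27], [316, 287, 25, 22, 246], [309, 293, 5, 11, 32], [267, 304, 17, 6, 21], [479, 305, 93, 44, 1849], [263, 321, 22, 5, 32], [615, 391, 25, 87, 1427], [612, 415, 5, 17, 24], [546, 430, 75, 50, 2086], [622, 469, 6, 6, 20]]
top0 [[235, 217, 9, 3, 22], [235, 217, 64, 32, 841], [200, 241, 67, 57, 1071], [270, 249, 4, 13, 24], [210, 262, 11, 11, 100], [258, 263, 11, 5, 32], [161, 273, 61, 43, 873], [168, 318, 106, 162, 4580], [0, 332, 79, 53, 1946], [177, 348, 5, 21, 38], [0, 358, 5, 28, 99], [305, 388, 5, 11, 24], [266, 393, 13, 2, 18], [271, 402, 9, 8, 35], [299, 403, 16, 23, 141], [267, 430, 32, 50, 904], [0, 444, 168, 36, 3179], [213, 454, 47, 26, 702]]
```

View pics/s26c.png

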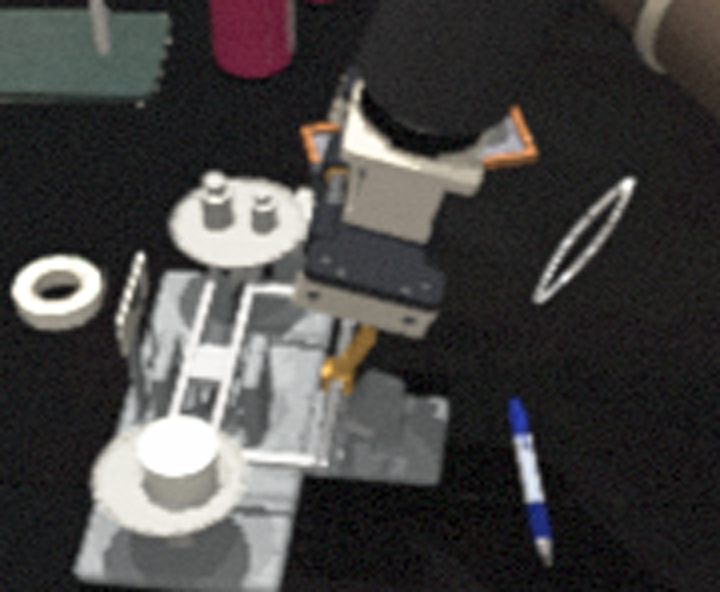

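View pics/s26.png

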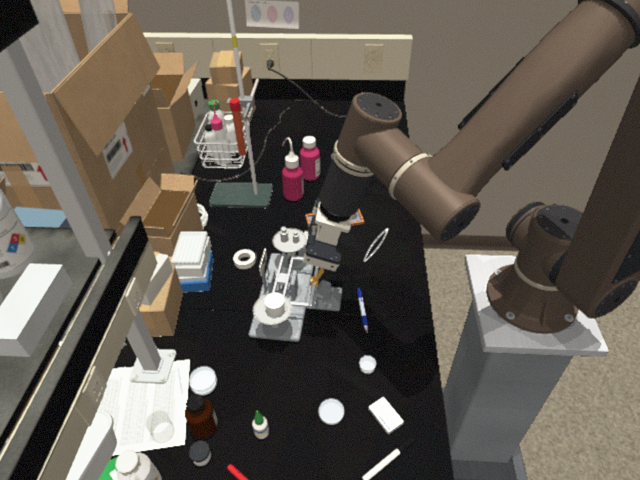

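Request:
carry_out(
  moves="0.028 0 0 -0.02 0 0 0;0.028 0 0 -0.05 0 0 0;0.028 0 0 -0.08 0 0 0;0.028 0 0 -0.08 0 0 0;0.028 0 0 -0.08 0 0 0",
)

```text
clock: 32.7
tool_pos: [0.502, 0.0396, 0.4135]
orientation: [-180.0, -16.9, -3.3]
force: [0.8, -0.0, 0.4]
opening: 0.0281
```

```bash
python3 nd.py w27; python3 -c "
from plant import ctrl
print(ctrl.close_job())"
```

```text
[0.502  0.0396 0.4135] [-179.9666  -16.9418   -3.2567] [ 0.7555 -0.0369  0.4153] 32.7
the job is handed in; nothing more can be done
None
```

View pics/w27.png

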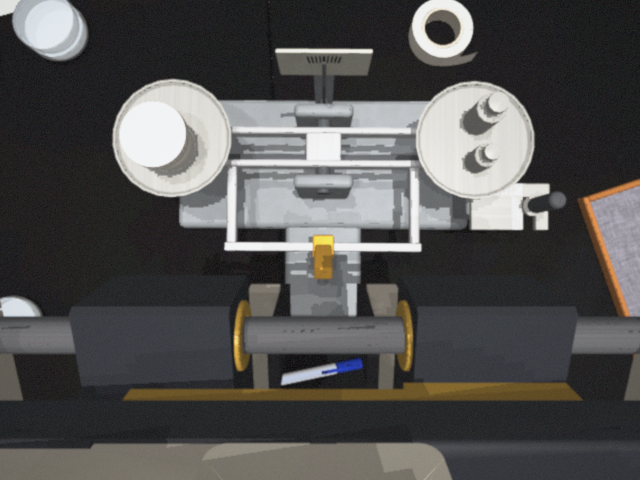

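The beam rests level and the job is handed in, at about 33 s of the 72 s allowed. I drew the transit pin and hung it upright in the notch with its collar on the plate. I then set the 100 g and 50 g weights on the right pan and slid the poise about 35 mm to the right. By the poise position the jar weighs about 175 g (150 g of weights plus roughly 25 g); I did not check that figure any other way.

**Needle:** in two measurements about a second apart, the needle was within about 0.2 px (under 0.1 mm, less than 0.5 g) of the middle mark and steady.

**Rest of the scene:** the last picture shows the jar on the left pan, both weights standing on the right pan, the pin in the notch and the gripper clear of everything. The pen, forceps, dish, box, small jar and dropper look unmoved. The 200 g weight was last seen standing in the tray before the poise move; in the later pictures the arm hides it or it is out of view.

**Departures and small disagreements:**
- **Tool lean:** the arm could not reach the pin's full 28° lean, so I gripped it at 17°. The poise tab I gripped at 19°.
- **Finger forces:** the wrist showed about 8 N on gripping the pin, 7 N on gripping the poise tab and 18 N at the end of the slide. I did not trace the cause; all are well below the limits.
- **Camera offset:** the wrist camera reads about 2 px to one side, so I aligned the pin to the notch within the same picture instead.

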